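# Take down a gel-casting stack and set up the running tank

## Robot

A 7-joint arm with a two-finger parallel gripper is mounted at the origin on a cart in front of the work surface, level with it; the furniture and walls round the work are solid. World frame = base frame: x ahead of the robot, y to its left, z up, the work surface at z = 0. Lengths are in mm, angles in rad, forces in N, time in s.
With the tool pointing down it reaches from about 425 to 975 mm from the base axis. Payload 16.7 kg.
Tool frame: the origin (TCP) lies on the mounting face of the last link; the fingertips stand 173 mm ahead of it and the grasp point (between the pads) lies 155 mm ahead of it; z points along the fingers, y is the line along which they close (so a half turn about z gives the same grasp; the last joint's range is limited). The gripper opens to 85 mm and grips with 20 to 120 N. Pads are 22 mm wide; open, the fingers measure 114 mm over their backs; the gripper's body (76 mm by 85 mm) begins 54 mm behind the grasp point. The pads swing forward as they close: fully open they stand 13 mm farther back than shut.
Start: joints at [1.038, 0.426, 0.074, 1.606, -0.034, 1.111, -0.067], TCP at [252.091, -626.13, 404.702] pointing down, gripper open.
Joint ranges: [-2.85, 2.85], [-0.5, 2.14], [-1.23, 1.37], [0.21, 2.46], [-1.02, 4.16], [0.16, 2.05], [-2.73, 2.73]. Speed limits (rad/s): [1.89, 1.89, 2.39, 2.39, 3.01, 3.01, 3.01].

## Interface

Orientations are given as a rotation vector (axis times angle).
In Python, from plant import get_obs, cams, job gives the robot as it stands. The module is installed in compiled form; this text tells all that it offers.
- The arm moves only by the tool apply_moves, never from a script. Its argument "targets" is one flat list of numbers, 7 for each row, row after row: the shift along the world's x, y, z in shares of 500 mm (1.0 is 500 mm), then the turn, a rotation vector about the world's x, y, z in shares of pi rad (1.0 is pi rad), then the closure, from 0 (fully open) to 1 (shut). In form: [tx, ty, tz, wx, wy, wz, grip, tx, ty, tz, wx, wy, wz, grip, ...]. A call has 1 to 8 rows; each row is the pose to reach, as a shift and turn from the pose commanded when the call began; what a row does not reach only later rows make up. A row lasts 1/8 s, in which the tool goes at most 62.5 mm and 10.7 degrees, less where a joint would pass 70% of its speed; a pose out of reach is approached as far as the arm can. A shift or turn number past 1, either way, is cut back to 1. A call with a gripper value outside its range is refused whole. The fingers move at their own pace and stop on an object; "newtons" is the grip in N (left out, the last holds). Time passes only in rows, so rows that repeat a pose let the fingers close. It gives the time, the measured TCP pose, the force, the opening and the grip force at its end, in the units of the state.
- get_obs(): the state, without advancing time (a new reading comes with each control period).
- cams.capture(name): name is "scene" or "top"; returns (picture, depth): 420x560x3 uint8, red, green, blue; 420x560 float32, mm along the optical axis (not along the pixel's ray), 0 where there is no reading.
- cams.calibration(name): a dict with "fx", "fy", "cx", "cy" (pixels), "xyz" and "orientation" of the camera in the world. Camera axes: x right, y up, looking along -z (the intrinsics and any distortion apply to the point x, -y, -z); pixel columns grow to the right and rows downward; lengths in mm; the calibration is good to about 2 mm. A picture is of the moment at which its call begins. calibration takes no time and is no camera call.
- job.job_done(): hands the job in; it is judged then, once.
The state is a dict: "t": time; "joints": joint angles; "joint_vel": joint speeds; "joint_efforts": joint torques, N m; "tcp_pos": TCP position; "ee_rot": TCP orientation; "contact_force": force on the tool from outside, world axes, zero at the start; "moment": the same for the moment, N m; "finger_gap": finger opening in mm; "grasp_force": force on a finger pad.
Only numpy, scipy, OpenCV 4.12 (cv2) and the standard library are available. Lean on these libraries where they do the work, as an engineer would, in place of code of your own. Each camera call takes 0.05 s, during which the arm holds its last target. There are 200 camera calls.

## Task

The gel has set: take the casting stack apart. With the tray left standing where it is, first pull the red comb straight up and slide it fully home into the wide red guide of the draining rack, then pull the two end gates and slide them fully home into the two narrow blue guides (either gate in either guide). Then carry the open tray level to the running tank and set it flat on the platform between the corner lugs, with its row of wells toward the black electrode, and last put the cold block from under it flat into its foam cradle.

Things in the scene. Friction and masses are not known exactly. Their poses are not given: they have to be found in the camera images.
- comb: Gel comb, origin under mid-teeth, z up. White blade 3 mm thick (x), 54 mm wide (y), z 0-24 mm, with 63 mm wide ears at z 16-24; red grip bar on top 10 (x) x 66 (y) mm, z 24-40. Stands loose in wall notches of the tray at tray x=-24, origin 6 mm above the tray's; pull up over 30 mm to clear. A gate bar as high stands 36 mm away (centres): do not open fingers fully there. 40 g.
- gate_1: End gate, origin mid lower edge, z up. Amber plate 3 mm thick (x), 54 mm wide (y), z 0-26 mm; blue grip bar on top 10 (x) x 42 (y) mm, z 26-40. Stands loose in vertical grooves at the tray's x=-60 mm end, origin 4 mm above the tray's; pull up over 35 mm to clear. 40 g.
- gate_2: Second end gate, same as gate_1, at the tray's x=+60 mm end.
- tray: Clear casting tray with whitish set gel, 130 (x) x 64 (y) x 30 mm high, origin under its centre, z up. 4 mm floor and long side walls; the ends are closed only by the gates, so keep it level. Grip across the 64 mm width at mid-length. Rests loose on the cold block, long axis along the block's, its bottom 52 mm above the worktop. About 140 g.
- well_row (a point): The middle of the row of wells in the gel, under the comb at the start: at x=-24 mm, z=14 mm in the tray's frame.
- cold_block: Plain aluminium bar under the tray, 164 (x) x 60 (y) x 22 mm high, origin under its centre, z up; shows 17 mm past each tray end. Lies loose on a fixed black levelling table (200 x 124 mm, top 30 mm above the worktop). About 0.55 kg. Grip across the 60 mm width at mid-length, fingertips just above the table.
- rack: White fixed draining rack 160 (x) x 94 (y) mm, low lip, origin under its centre. Guides are pairs of slotted posts taking a blade across the rack (thickness along rack x): wide red guide for the comb at x=-50 mm, blue ones for gates at x=0 and +50, all at y=0. Slots 5 mm, flared mouths 13 mm, post tops at z=31, open 45 mm between posts. Home: lower edge on the base plate, origin at rack z=8 mm.
- tank: Empty clear fixed tank, open top, 230 (x) x 136 (y) mm, walls 64 mm high, 128 mm clear between long walls, origin under its centre. White platform mid-way, 144 mm long, top at z=28 mm, takes the tray along tank x (tray origin at z=28). Corner lugs 5 mm high leave the tray 4 mm play each way. Black electrode at the -x end, red at +x.
- cradle: Dark blue fixed foam cradle for the block, 198 (x) x 96 (y) mm, origin under its centre. Recess 174 x 72 mm, floor at z=14 mm (block origin there, block along cradle x), rim to 29 mm; the long rims are cut away to the floor over the middle 68 mm for fingers.
Mind the look-alikes: they are no part of the job. What is shaped like the comb but green or turquoise is not meant.

How it is judged:
By the outcome, as a careful person would: the job done as asked, in the order asked, and still so for the second after the job is handed in, with the robot touching nothing.
It also fails if it takes over 128 s, if anything falls off the work surface, if the arm or the gripper's body presses on something with over 40 N, if the wrist force passes 120 N, or if a joint passes its speed limit or range.

## Working session

There is one attempt and no reset: what is moved stays moved. The work goes in short steps, Python scripts to look and compute and a tool call to move; the robot and the scene stay as the last step left them, time stands still between calls to the robot, and variables do not carry over. Pictures are saved under pics/ and viewed, at most 14 in all, crops included, and the job is handed in when it is done.

Besides the shell and the picture viewer there is one more tool, called as a command line: name --argument value ..., lists and objects as JSON in quotes. apply_moves: Moves the arm, as the interface text tells. Its arguments: {"type":"object","properties":{"targets":{"type":"array"},"newtons":{"type":"number"}},"required":["targets"]}

```bash
mkdir -p pics; cat > h.py <<'E'
import numpy as np,cv2
from plant import get_obs,cams,job
from scipy.spatial.transform import Rotation as R
def cal(n):
    c=cams.calibration(n); return c
def cap(n,f=None):
    p,d=cams.capture(n)
    np.savez('/tmp/%s.npz'%n,p=p,d=d)
    if f: cv2.imwrite('pics/'+f,p[:,:,::-1])
    return p,d
E
python3 - <<'E'
from h import *
for n in("scene","top"):
    c=cams.calibration(n);print(n,c)
    cap(n,n+'0.png')
o=get_obs();print({k:np.round(v,3) for k,v in o.items()})
E
```

```text
scene {'fx': 393.92940027508735, 'fy': 393.92940027508735, 'cx': 276.9327743683646, 'cy': 211.75134473660816, 'xyz': array([-357.53332109, -722.54802047,  624.7975453 ]), 'orientation': array([ 1.00686451, -0.50583233, -0.88044824])}
top {'fx': 381.9006864225749, 'fy': 381.9006864225749, 'cx': 280.95448963805364, 'cy': 211.71134237461294, 'xyz': array([ 239.18248408, -113.36691103, 1337.07443459]), 'orientation': array([ 0.15943578, -0.16659552, -1.59676316])}
{'t': np.float64(0.1), 'joints': array([ 1.039,  0.427,  0.074,  1.607, -0.034,  1.111, -0.067]), 'joint_vel': array([-0.001, -0.002,  0.001, -0.002, -0.001,  0.001,  0.001]), 'joint_efforts': array([ 1.2000e-02, -9.5152e+01,  3.7730e+00, -4.6440e+01,  2.0000e-02,
        6.0000e-03,  0.0000e+00]), 'tcp_pos': array([ 252.051, -626.001,  404.081]), 'ee_rot': array([-3.083, -0.597,  0.   ]), 'contact_force': array([-0.556,  0.086, -0.889]), 'moment': array([0.018, 0.077, 0.005]), 'grasp_force': np.float64(0.0), 'finger_gap': np.float64(85.537)}
```

View pics/scene0.png

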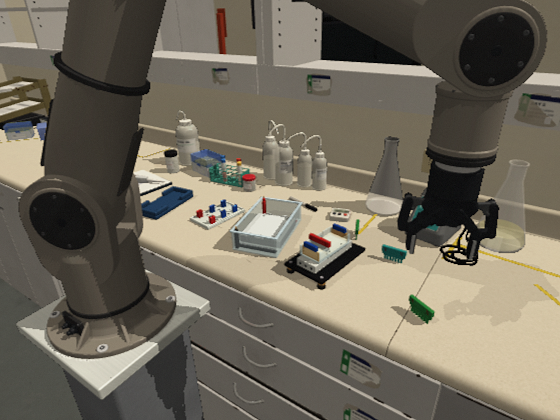

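View pics/top0.png

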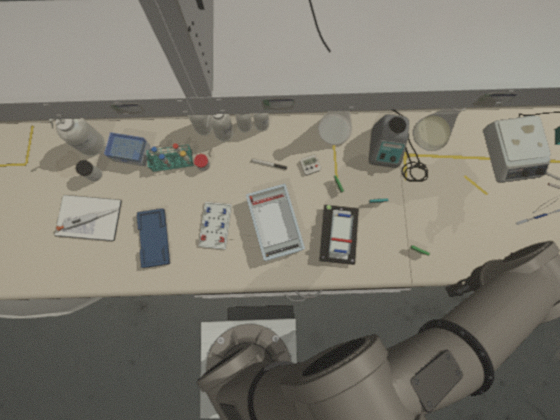

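Scene and top views: the stack is at top px (340,235), the tank (275,222), the rack (214,226) and the cradle (153,238). The comb and black electrode both seem to be on the robot's side. I'll enlarge to check.

```bash
python3 - <<'E'
from h import *
a=cv2.imread('pics/top0.png')[170:280,125:375]
b=cv2.imread('pics/scene0.png')[180:290,130:380]
f=lambda x:cv2.resize(x,None,fx=3.2,fy=2.7*1.185,interpolation=cv2.INTER_CUBIC)
cv2.imwrite('pics/ct.png',cv2.resize(a,(800,352),interpolation=cv2.INTER_CUBIC))
cv2.imwrite('pics/cs.png',cv2.resize(b,(800,352),interpolation=cv2.INTER_CUBIC))
E
```

```text
(no output)
```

View pics/ct.png

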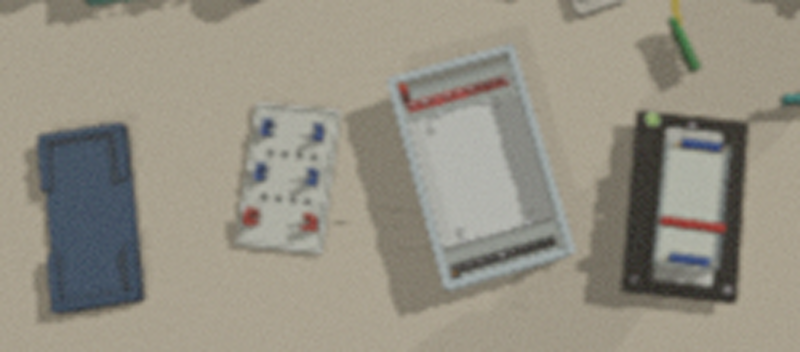

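View pics/cs.png

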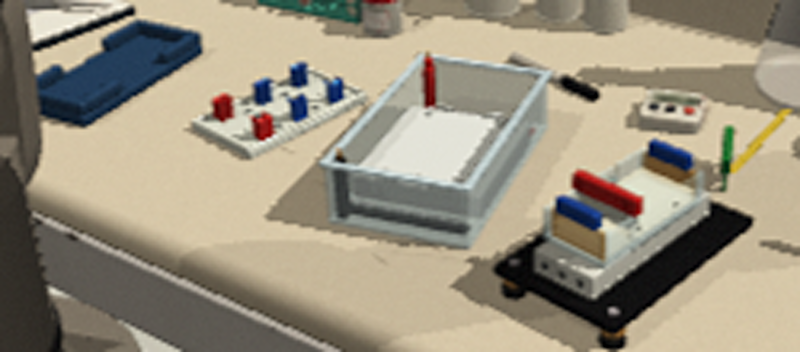

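The crops confirm it: the comb is nearer the robot-side gate (−x end near the robot), the black electrode is at the tank's robot-side end, and the rack's red guide is on the robot side. So nothing has to be turned round. Next I measure.

```bash
cat >> h.py <<'E'
def load(n):
    z=np.load('/tmp/%s.npz'%n); return z['p'],z['d']
def rays(n,uv):
    c=cams.calibration(n); uv=np.atleast_2d(uv).astype(float)
    v=np.c_[(uv[:,0]-c['cx'])/c['fx'],-(uv[:,1]-c['cy'])/c['fy'],-np.ones(len(uv))]
    return np.array(c['xyz']),R.from_rotvec(c['orientation']).apply(v)
def onplane(n,uv,z):
    o,v=rays(n,uv); return o+v*((z-o[2])/v[:,2])[:,None]
def cloud(n,uv,d):
    o,v=rays(n,uv); return o+v*d[:,None]
def tri(uvt,uvs):
    (a,u),(b,w)=rays('top',uvt),rays('scene',uvs); u=u[0];w=w[0]
    s=np.linalg.lstsq(np.c_[u,-w],b-a,rcond=None)[0]
    p,q=a+s[0]*u,b+s[1]*w; return (p+q)/2,np.linalg.norm(p-q)
def blobs(n,col,box,amin=6):
    p,d=load(n); h=cv2.cvtColor(p,cv2.COLOR_RGB2HSV).astype(int); H,S,V=h[...,0],h[...,1],h[...,2]
    m={'red':((H<8)|(H>172))&(S>130)&(V>60),'blue':(H>105)&(H<128)&(S>110)&(V>50)}[col]
    x0,y0,x1,y1=box; k=np.zeros(m.shape,np.uint8); k[y0:y1,x0:x1]=m[y0:y1,x0:x1]
    nn,l,st,c=cv2.connectedComponentsWithStats(k)
    out=[]
    for i in range(1,nn):
        if st[i,4]>=amin:
            v,u=np.nonzero(l==i); dd=d[v,u]; out.append((c[i],st[i],np.c_[u,v],dd))
    return out
E
python3 - <<'E'
from h import *
np.set_printoptions(precision=1,suppress=True)
for n,box in(('top',(185,190,360,265)),('scene',(185,190,360,265))):
  for col in('red','blue'):
    for c,st,uv,dd in blobs(n,col,box):
        g=dd>0; P=cloud(n,uv[g],dd[g])
        r=cv2.minAreaRect(uv.astype(np.float32))
        print(n,col,c,st[2:],'med',np.median(P,0),'z10/90',np.percentile(P[:,2],[10,90]),'rect',np.array(r[1]),r[2])
E
```

```text
top red [202.5 237.8] [2 4 6] med [429.4 149.2  29.5] z10/90 [24.2 36.5] rect [3. 1.] 90.0
top red [341.7 239.8] [20  4 33] med [ 398.1 -315.8   98.9] z10/90 [ 95.6 102.5] rect [19.1  1.6] 7.125016689300537
top blue [343.4 214.8] [10  3 13] med [ 481.1 -328.1   97.2] z10/90 [ 96.3 100.5] rect [9.2 1.1] 7.125016689300537
top blue [339.9 250.7] [11  3 15] med [ 362.6 -307.5   98.1] z10/90 [ 94.2 100.1] rect [10.   1.3] 8.130102157592773
scene red [263.9 205.2] [ 4 15 45] med [560.9 -22.5  42.3] z10/90 [22.3 62.3] rect [14.  3.] 90.0
scene red [199.3 213. ] [ 6  9 42] med [434.  147.1  23.9] z10/90 [12.2 32.2] rect [8. 5.] 90.0
scene red [211.8 219.2] [ 7  9 41] med [420.2  80.9  24. ] z10/90 [13.9 33.1] rect [7.8 5.7] 78.69007110595703
scene red [319.3 239.9] [ 22  15 149] med [ 396.4 -319.8   95.2] z10/90 [86.5 99.5] rect [23.7  6.5] 24.443954467773438
scene blue [187.9 194.8] [ 8 10 32] med [516.8 289.5  19.9] z10/90 [ 8.7 29.9] rect [7. 9.] 0.0
scene blue [222.9 203.1] [ 5  7 29] med [527.8 129.9  22.5] z10/90 [14.3 31.3] rect [6. 4.] 90.0
scene blue [211.7 208.3] [ 5  7 29] med [483.6 136.7  22.2] z10/90 [12.  30.5] rect [6. 4.] 90.0
scene blue [234.5 208.2] [ 4  7 24] med [523.8  72.6  21.8] z10/90 [13.2 30.4] rect [6. 3.] 90.0
scene blue [223.  213.5] [ 5  8 34] med [473.1  80.2  21.6] z10/90 [11.8 31.1] rect [7. 4.] 90.0
scene blue [339.1 228. ] [13  9 66] med [ 479.2 -334.    93.2] z10/90 [87.2 97.4] rect [13.7  4.6] 21.801406860351562
scene blue [310.7 246. ] [14 10 81] med [ 361.1 -315.1   94.5] z10/90 [87.2 97.6] rect [15.2  5.4] 26.56505012512207
```

```bash
cat >> h.py <<'E'
def avg(n,k=6):
    A=[cams.capture(n) for _ in range(k)]
    p=np.mean([a[0].astype(float) for a in A],0); D=np.array([a[1] for a in A]); D[D==0]=np.nan
    d=np.nan_to_num(np.nanmedian(D,0)); np.savez('/tmp/%s.npz'%n,p=np.clip(p,0,255).round().astype(np.uint8),d=d,f=p)
def soft(n,col,c,r):
    f=np.load('/tmp/%s.npz'%n)['f']; u0,v0,u1,v1=[int(x) for x in(c[0]-r[0],c[1]-r[1],c[0]+r[0]+1,c[1]+r[1]+1)]
    w=f[v0:v1,u0:u1]; w=(w[...,0]-np.maximum(w[...,1],w[...,2])) if col=='red' else (w[...,2]-np.maximum(w[...,0],w[...,1]))
    w=np.clip(w-12,0,None); V,U=np.mgrid[v0:v1,u0:u1]; W=w.sum()
    m=np.array([(w*U).sum(),(w*V).sum()])/W
    C=np.cov(np.c_[U.ravel(),V.ravel()].T,aweights=w.ravel()); return m,C
E
python3 - <<'E'
from h import *
np.set_printoptions(precision=1,suppress=True)
avg('top');avg('scene')
T=dict(comb=('red',(342,240),(13,4),(319,240),(14,11)),gf=('blue',(343.5,214.5),(9,4),(339,228),(9,8)),gn=('blue',(340,251),(9,4),(311,246),(9,8)),
rL=('red',(203,238),(4,4),(199,213),(4,6)),rR=('red',(222,239.5),(4,4),(212,219),(4,6)),
b1L=('blue',(206.5,224),(4,4),(212,208),(4,5)),b1R=('blue',(222.5,225.5),(4,4),(223,213.5),(4,6)),
b2L=('blue',(208,210),(4,4),(223,203),(4,5)),b2R=('blue',(224,211),(4,4),(234.5,208),(4,5)))
for k,(col,a,ra,b,rb) in T.items():
    m,C=soft('top',col,a,ra); s,D=soft('scene',col,b,rb)
    h=90 if k in('comb','gf','gn') else 20
    print(k,m,s,'tri',*tri(m,s),'top@h',onplane('top',m,h)[0],'scene@h',onplane('scene',s,h)[0])
E
```

```text
comb [341.6 239.7] [319.5 239.3] tri [ 399.6 -318.8   93.9] 0.16809173835773758 top@h [ 400.2 -319.5   90. ] scene@h [ 405.2 -315.7   90. ]
gf [343.8 214.8] [339.4 227.4] tri [ 483.2 -332.4   91.7] 1.0449103461024276 top@h [ 483.3 -332.3   90. ] scene@h [ 486.5 -331.5   90. ]
gn [340.2 250.7] [311.  245.4] tri [ 364.5 -313.    92.2] 1.958060512597714 top@h [ 364.2 -312.5   90. ] scene@h [ 368.3 -312.    90. ]
rL [202.7 237.3] [199.2 212.6] tri [433.3 149.5  23.3] 2.010985589481535 top@h [433.  150.8  20. ] scene@h [438.3 153.5  20. ]
rR [221.6 239.1] [212. 219.] tri [424.7  84.4  22.6] 1.319913069441978 top@h [424.6  85.3  20. ] scene@h [428.5  87.4  20. ]
b1L [205.6 223.5] [211.7 207.8] tri [482.  139.7  22.4] 2.752416267862937 top@h [481.4 141.1  20. ] scene@h [486.3 142.2  20. ]
b1R [222.3 225.2] [223.2 213.4] tri [474.4  81.7  20.9] 2.366751762778923 top@h [473.7  82.7  20. ] scene@h [476.5  82.2  20. ]
b2L [207.5 209.7] [223.  202.8] tri [531.6 133.3  22. ] 3.1476909130703605 top@h [530.9 134.8  20. ] scene@h [535.6 135.   20. ]
b2R [224.3 211.2] [234.5 207.8] tri [524.   74.8  21.8] 2.100995012161487 top@h [523.6  75.8  20. ] scene@h [527.4  76.4  20. ]
```

```bash
python3 - <<'E'
from h import *
np.set_printoptions(precision=1,suppress=True)
p,d=load('top')
def reg(x0,y0,x1,y1):
    V,U=np.mgrid[y0:y1,x0:x1]; uv=np.c_[U.ravel(),V.ravel()]; dd=d[uv[:,1],uv[:,0]]; g=dd>0
    return uv[g],cloud('top',uv[g],dd[g])
def rect(P):
    (c,s,a)=cv2.minAreaRect(P[:,:2].astype(np.float32)); return np.array(c),np.array(s),a
for nm,b in dict(tank=(243,178,308,264),cradle=(134,204,174,272),stack=(315,200,365,270),rack=(192,198,236,254)).items():
    uv,P=reg(*b); print(nm,len(P),'hist',np.histogram(P[:,2],bins=np.arange(-10,110,6))[0])
    sl={'tank':((22,34),(40,80)),'cradle':((9,19),(22,36),(9,36)),'stack':((24,36),(46,57),(60,75)),'rack':((4,14),)}[nm]
    for lo,hi in sl:
        q=P[(P[:,2]>lo)&(P[:,2]<hi)]
        print((lo,hi),len(q),'mean',q.mean(0),'rect',*rect(q))
# cradle colour mask
h=cv2.cvtColor(p,cv2.COLOR_RGB2HSV); m=np.zeros(h.shape[:2],np.uint8); b=(130,200,178,276)
mm=(h[...,0]>98)&(h[...,0]<125)&(h[...,1]>70); m[b[1]:b[3],b[0]:b[2]]=mm[b[1]:b[3],b[0]:b[2]]
v,u=np.nonzero(m); P=onplane('top',np.c_[u,v],29); print('cradle mask',len(P),P.mean(0),*rect(P))
E
```

```text
tank 5590 hist [   0 2276  948  111   76   47 1465   67   20   25   20   17  509    8
    1    0    0    0    0]
(22, 34) 1537 mean [476.7 -99.4  28.7] rect [ 474.4 -100.5] [227.1 129.5] 14.747652053833008
(40, 80) 595 mean [482.8 -96.9  63.2] rect [476.1 -99.1] [236.2 141.9] 14.28359603881836
cradle 2720 hist [  0 908 168 424 775  58 382   5   0   0   0   0   0   0   0   0   0   0
   0]
(9, 19) 1186 mean [439.  326.2  14.5] rect [436.1 325.9] [191.3  95.8] 7.297269821166992
(22, 36) 426 mean [437.  325.6  28.6] rect [439.7 326.1] [198.5  95.6] 7.172755718231201
(9, 36) 1638 mean [438.6 326.   18.3] rect [439.7 326.3] [198.5  95.9] 7.172755718231201
stack 3500 hist [   0 1212  230    0    0    9  912  172    8   10  137   21  414   83
   27  102   16   99   48]
(24, 36) 1088 mean [ 427.9 -314.4   30.6] rect [ 429.7 -320.1] [123.9 199.7] 82.09859466552734
(46, 57) 150 mean [ 407.1 -314.3   52.7] rect [ 426.6 -317.4] [ 60.4 163.6] 82.17652130126953
(60, 75) 501 mean [ 429.3 -320.8   66.8] rect [ 421.5 -318.1] [ 62.3 124. ] 80.82242584228516
rack 2464 hist [   0 1037  465  811   36   13   68   34    0    0    0    0    0    0
    0    0    0    0    0]
(4, 14) 1075 mean [477.4 112.    9.2] rect [480.3 117.3] [176.9 142.8] 3.9601051807403564
cradle mask 1046 [426.9 321.   29. ] [437.1 321.7] [189.2  90.9] 7.045938968658447
```

```bash
python3 - <<'E'
from h import *
np.set_printoptions(precision=1,suppress=True)
def reg(n,x0,y0,x1,y1):
    p,d=load(n)
    V,U=np.mgrid[y0:y1,x0:x1]; uv=np.c_[U.ravel(),V.ravel()]; dd=d[uv[:,1],uv[:,0]]; g=dd>0
    return uv[g],cloud(n,uv[g],dd[g])
def rect(P):
    (c,s,a)=cv2.minAreaRect(P[:,:2].astype(np.float32)); return np.array(c),np.array(s),a
def show(n,b,lo,hi,tag,xy=None):
    uv,P=reg(n,*b); q=(P[:,2]>lo)&(P[:,2]<hi)
    if xy: q&=(P[:,0]>xy[0])&(P[:,0]<xy[1])&(P[:,1]>xy[2])&(P[:,1]<xy[3])
    q=P[q]; print(n,tag,len(q),'mean',q.mean(0),'rect',*rect(q),'zmed',np.median(q[:,2]))
for n,b in(('top',(192,198,236,254)),('scene',(185,190,250,240))):
    X=(370,590,40,190)
    show(n,b,25,38,'posts top',X); show(n,b,5,14,'rack base',X)
for n,b in(('top',(315,200,368,270)),('scene',(270,205,375,295))):
    X=(310,540,-420,-220)
    show(n,b,77,86,'tray walls',X); show(n,b,46,57,'block top',X); show(n,b,89,103,'bars',X); show(n,b,26,36,'table',X)
for n,b in(('top',(243,178,308,264)),('scene',(225,190,310,260))):
    X=(340,620,-200,10)
    show(n,b,58,70,'rim',X); show(n,b,25,31,'platform',X)
uv,P=reg('scene',130,180,215,230); 
X=(320,560,260,400); show('scene',(130,180,215,230),24,34,'cradle rim',X); show('scene',(130,180,215,230),10,34,'cradle',X)
# individual post-top clusters in top view
uv,P=reg('top',192,198,236,254); q=P[(P[:,2]>24)&(P[:,2]<38)]
k=cv2.kmeans(q[:,:2].astype(np.float32),6,None,(3,50,.1),10,2)[2]; print(k[np.argsort(k[:,0])])
E
```

```text
top posts top 103 mean [474.5 112.8  30.8] rect [478.  111.1] [ 76.6 117. ] 81.5710678100586 zmed 31.470365231211872
top rack base 1067 mean [477.3 112.    9.3] rect [478.2 112.1] [ 94.2 160. ] 82.45948028564453 zmed 9.066388309791137
scene posts top 113 mean [470.8 110.8  30.4] rect [476.9 111.3] [ 77.6 117.7] 82.03465270996094 zmed 30.813846154785438
scene rack base 548 mean [469.2 108.8  10.1] rect [476.9 111.1] [ 94.2 159.1] 82.267822265625 zmed 9.915626408990988
top tray walls 117 mean [ 425.7 -320.8   82.1] rect [ 424.2 -320. ] [ 64.6 129.6] 80.54418182373047 zmed 82.50857176773434
top block top 150 mean [ 407.1 -314.3   52.7] rect [ 426.6 -317.4] [ 60.4 163.6] 82.17652130126953 zmed 52.76660048322128
top bars 156 mean [ 412.2 -316.9   96.9] rect [ 424.5 -315.3] [ 62.  130.7] 87.8946762084961 zmed 97.19631263240262
top table 1081 mean [ 427.9 -314.7   30.7] rect [ 429.7 -320.1] [123.9 199.7] 82.09859466552734 zmed 30.757902441146143
scene tray walls 273 mean [ 419.3 -325.    81.5] rect [ 423.9 -320.4] [ 65.4 129.8] 80.52706146240234 zmed 81.62735877555815
scene block top 252 me
[... 434 characters left out ...]
65.08905000597542
top platform 1432 mean [476.4 -99.2  28.6] rect [474.4 -99.8] [226.6 127.5] 14.342700004577637 zmed 28.652502354469334
scene rim 544 mean [ 463.3 -100.    64.4] rect [475.6 -99.4] [237.4 142.9] 14.360955238342285 zmed 65.54024746761684
scene platform 879 mean [474.5 -92.8  29.3] rect [474.9 -99.9] [230.1 137.2] 13.891048431396484 zmed 29.50722153121876
scene cradle rim 239 mean [441.4 318.4  28.6] rect [439.5 324.8] [197.9  94.3] 7.089340686798096 zmed 29.39716021842537
scene cradle 850 mean [439.9 320.1  19.8] rect [439.3 325.2] [198.3  96.2] 7.257052421569824 zmed 16.434728917679422
[[424.9  87.7]
 [432.3 150.1]
 [474.7  83.3]
 [481.5 139.9]
 [524.1  76.8]
 [531.6 133.7]]
```

Depth clouds from both views agree to about 1 mm:

| Item | Centre (mm) | Yaw |
|---|---|---|
| Tray | (424, −320.2) | −9.45° |
| Rack | (477.6, 111.6) | −7.6° |
| Tank | (475.9, −99.3) | 14.35° |
| Cradle | (439.5, 325.6) | 7.2° |

Now I move above the comb.

Units first: shifts go in shares of 500 mm and turns go in shares of pi rad. So 310 mm / 500 = 0.62, 258 mm / 500 = 0.516, 1.024 rad / 3.1416 = 0.3259.

apply_moves --targets '[0.05,0.104,-0.028,0,0,0.0541,0.7,0.1,0.206,-0.056,0,0,0.1082,0.7,0.15,0.31,-0.084,0,0,0.1623,0.7,0.2,0.412,-0.112,0,0,0.2165,0.7,0.248,0.516,-0.14,0,0,0.2706,0.7,0.296,0.62,-0.17,0,0,0.3259,0.7,0.296,0.62,-0.17,0,0,0.3259,0.7,0.296,0.62,-0.17,0,0,0.3259,0.7]' --newtons 30

```text
t: 1.7
tcp_pos: [400.0, -316.5, 319.9]
ee_rot: [2.397, 2.031, -0.0]
contact_force: [-0.7, -0.9, -0.9]
finger_gap: 25.6
grasp_force: 0.0
```

To row units: -70 mm / 500 = -0.14, -65 mm / 500 = -0.13.

apply_moves --targets '[0,0,-0.03,0,0,0,0.74,0,0,-0.06,0,0,0,0.74,0,0,-0.08,0,0,0,0.74,0,0,-0.1,0,0,0,0.74,0,0,-0.116,0,0,0,0.74,0,0,-0.13,0,0,0,0.74,0,0,-0.14,0,0,0,0.74,0,0,-0.14,0,0,0,0.74]'

```text
t: 2.7
tcp_pos: [400.0, -316.1, 249.4]
ee_rot: [-2.396, -2.032, 0.0]
contact_force: [-0.4, 0.8, 0.3]
finger_gap: 22.1
grasp_force: 0.0
```

```bash
python3 - <<'E'
from h import *
p,d=cap('scene'); a=p[200:280,265:375,::-1]; a=cv2.resize(a,(780,568),interpolation=cv2.INTER_CUBIC); cv2.imwrite('pics/s2.png',a)
E
```

```text
(no output)
```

View pics/s2.png

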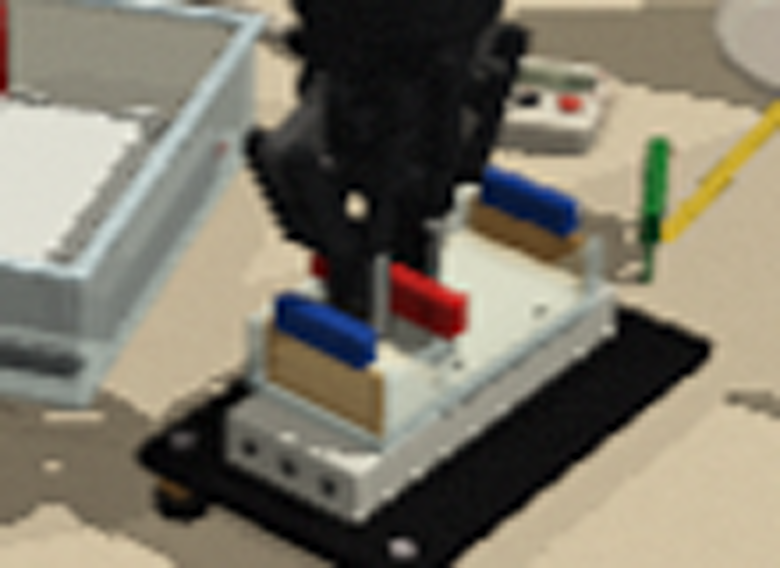

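The fingers straddle the red bar (image px 315–465, 265–315) and clear the near gate. Close the gripper.

apply_moves --targets '[0,0,0,0,0,0,0.85,0,0,0,0,0,0,1,0,0,0,0,0,0,1,0,0,0,0,0,0,1,0,0,0,0,0,0,1]'

```text
t: 3.38
tcp_pos: [400.2, -316.2, 249.9]
ee_rot: [2.396, 2.032, 0.0]
contact_force: [-0.4, 1.3, 5.6]
finger_gap: 9.2
grasp_force: 31.7
```

To row units: 90 mm / 500 = 0.18, 65 mm / 500 = 0.13.

apply_moves --targets '[0,0,0.004,0,0,0,1,0,0,0.012,0,0,0,1,0,0,0.024,0,0,0,1,0,0,0.04,0,0,0,1,0,0,0.06,0,0,0,1,0,0,0.09,0,0,0,1,0,0,0.13,0,0,0,1,0,0,0.18,0,0,0,1]'

```text
t: 4.38
tcp_pos: [400.0, -316.0, 341.0]
ee_rot: [-2.396, -2.032, 0.0]
contact_force: [-0.6, -0.0, -0.5]
finger_gap: 9.3
grasp_force: 30.9
```

To row units: 395 mm / 500 = 0.79, 350 mm / 500 = 0.7, 0.032 rad / 3.1416 = 0.0102.

apply_moves --targets '[0.004,0.05,0,0,0,0.0013,1,0.01,0.14,0,0,0,0.0025,1,0.016,0.25,0,0,0,0.0038,1,0.024,0.364,0,0,0,0.0051,1,0.032,0.478,0,0,0,0.0064,1,0.038,0.592,0,0,0,0.0076,1,0.044,0.7,0,0,0,0.0089,1,0.05,0.79,0,0,0,0.0102,1]'

```text
t: 5.38
tcp_pos: [424.9, 81.0, 340.7]
ee_rot: [2.361, 2.07, 0.001]
contact_force: [1.6, -1.4, -0.1]
finger_gap: 9.4
grasp_force: 30.9
```

To row units: -90 mm / 500 = -0.18, -70 mm / 500 = -0.14.

apply_moves --targets '[0.004,0.05,-0.06,0,0,0,1,0.006,0.074,-0.14,0,0,0,1,0.006,0.078,-0.18,0,0,0,1,0.006,0.078,-0.18,0,0,0,1,0.006,0.078,-0.18,0,0,0,1]'

```text
t: 6.0
tcp_pos: [428.5, 117.8, 250.8]
ee_rot: [2.363, 2.069, 0.001]
contact_force: [-0.1, 0.3, -0.6]
finger_gap: 9.5
grasp_force: 30.9
```

```bash
python3 - <<'E'
from h import *
np.set_printoptions(precision=1,suppress=True)
avg('scene',4); avg('top',2)
p,d=load('scene')
cv2.imwrite('pics/s3.png',cv2.resize(p[150:240,160:270,::-1],(733,600),interpolation=cv2.INTER_CUBIC))
for n in('scene','top'):
  p,d=load(n)
  for c,st,uv,dd in blobs(n,'red',(160,120,300,245),8):
    g=dd>0;P=cloud(n,uv[g],dd[g]);print(n,c,st,np.median(P,0),'min',P.min(0),'max',P.max(0),cv2.minAreaRect(P[:,:2].astype(np.float32)))
print({k:np.round(v,2) for k,v in get_obs().items() if k in('t','tcp_pos','contact_force')})
E
```

```text
scene [238.1 158.9] [236 158   5   3  14] [741.7 231.6  97.7] min [735.5 226.   27.6] max [900.9 357.1 100.6] ((819.2346801757812, 293.1386413574219), (207.4421844482422, 15.226364135742188), 38.67039489746094)
scene [248.5 177. ] [242 174  14   7  84] [697.6 149.6  56.3] min [679.  129.7   1.8] max [820.2 213.9  58.1] ((744.8204345703125, 185.388916015625), (154.88748168945312, 45.105308532714844), 36.70606231689453)
scene [206.9 198. ] [204 194   7   8  39] [422.6  92.8  96.3] min [418.8  83.5  86.1] max [434.5 116.5 101.3] ((425.96893310546875, 100.38079833984375), (34.73823165893555, 10.76291561126709), 79.3835678100586)
scene [263.9 205.2] [262 198   4  15  45] [560.4 -21.8  43.3] min [557.  -25.5  15.2] max [570.5 -17.   68.5] ((563.4351806640625, -20.045040130615234), (13.157843589782715, 8.032686233520508), 14.752246856689453)
scene [199.3 213. ] [197 209   6   9  42] [435.  147.8  22.8] min [424.5 141.4   9. ] max [453.8 157.4  33.4] ((439.416259765625, 148.55101013183594), (30.88240623474121, 13.805901527404785), 7.561266899108887)
scene [211.8 219.2] [209 215   7   9  42] 
[... 161 characters left out ...]
694336)
top [175.1 145.5] [173 144   5   4  15] [743.6 233.1  99.1] min [736.9 227.4  93.9] max [749.2 240.1 101.5] ((742.8279418945312, 232.52728271484375), (12.930147171020508, 11.809209823608398), 26.17559242248535)
top [200.6 160.4] [195 155  13  12 123] [701.4 153.7  55.5] min [679.7 132.   49.4] max [723.9 174.3  60. ] ((702.35107421875, 154.28309631347656), (43.89984893798828, 42.59574508666992), 13.026928901672363)
{'t': np.float64(6.3), 'tcp_pos': array([428.3, 117.7, 250.3]), 'contact_force': array([ 0.2,  0.3, -1. ])}h.py:38: RuntimeWarning: All-NaN slice encountered
  d=np.nan_to_num(np.nanmedian(D,0)); np.savez('/tmp/%s.npz'%n,p=np.clip(p,0,255).round().astype(np.uint8),d=d,f=p)
```

View pics/s3.png

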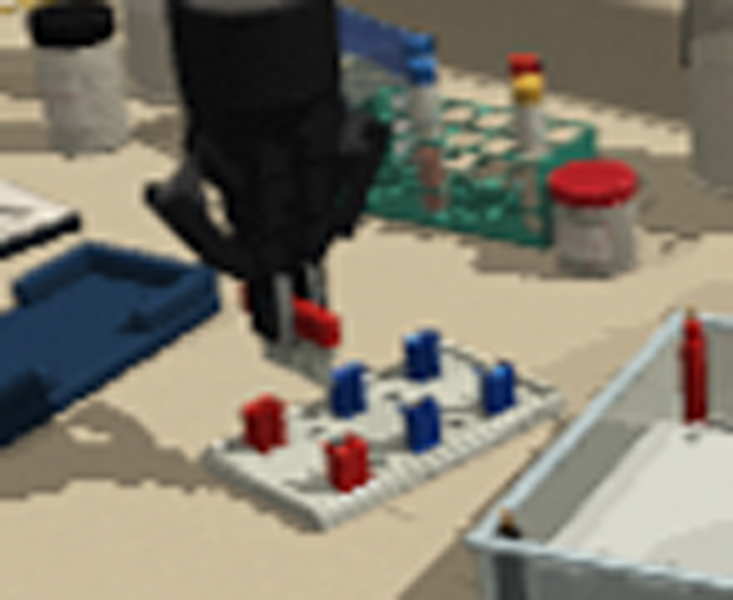

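The comb hangs straight in the fingers (bar at px 245–340, 290–345), above the red posts (265,425) and (347,462). Its bar end puts its centre about 1.5 mm toward −y of the tool, so I correct for that and lower.

To row units: -38 mm / 500 = -0.076, -36 mm / 500 = -0.072.

apply_moves --targets '[0,0.0034,-0.02,0,0,0,1,0,0.0034,-0.04,0,0,0,1,0,0.0034,-0.048,0,0,0,1,0,0.0034,-0.056,0,0,0,1,0,0.0034,-0.064,0,0,0,1,0,0.0034,-0.072,0,0,0,1,0,0.0034,-0.076,0,0,0,1,0,0.0034,-0.076,0,0,0,1]'

```text
t: 7.3
tcp_pos: [428.1, 119.6, 211.6]
ee_rot: [-2.363, -2.07, 0.0]
contact_force: [-0.1, 0.3, -0.7]
finger_gap: 9.3
grasp_force: 30.9
```

No contact force and 11 mm inside the guide, so the comb is in the slot. Next, down to home.

To row units: -13 mm / 500 = -0.026, -12 mm / 500 = -0.024.

apply_moves --targets '[0,0,-0.006,0,0,0,1,0,0,-0.012,0,0,0,1,0,0,-0.018,0,0,0,1,0,0,-0.022,0,0,0,1,0,0,-0.024,0,0,0,1,0,0,-0.026,0,0,0,1,0,0,-0.026,0,0,0,1]'

```text
t: 8.18
tcp_pos: [428.4, 119.7, 199.8]
ee_rot: [2.362, 2.069, 0.001]
contact_force: [-7.9, -3.4, 33.5]
finger_gap: 9.3
grasp_force: 36.1
```

To row units: 140 mm / 500 = 0.28, 100 mm / 500 = 0.2.

apply_moves --targets '[0,0,0.002,0,0,0,1,0,0,0.002,0,0,0,0.75,0,0,0.002,0,0,0,0.7,0,0,0.002,0,0,0,0.7,0,0,0.03,0,0,0,0.7,0,0,0.1,0,0,0,0.7,0,0,0.2,0,0,0,0.7,0,0,0.28,0,0,0,0.7]'

```text
t: 9.18
tcp_pos: [427.8, 119.8, 341.3]
ee_rot: [2.363, 2.071, 0.002]
contact_force: [-0.5, 0.2, -0.2]
finger_gap: 25.8
grasp_force: 0.0
```

To row units: -420 mm / 500 = -0.84, -380 mm / 500 = -0.76, -0.032 rad / 3.1416 = -0.0102.

apply_moves --targets '[-0.01,-0.08,0.01,0,0,0,0.7,-0.028,-0.19,0.01,0,0,-0.0016,0.7,-0.046,-0.304,0.01,0,0,-0.0032,0.7,-0.064,-0.418,0.01,0,0,-0.0048,0.7,-0.082,-0.532,0.01,0,0,-0.0064,0.7,-0.1,-0.646,0.01,0,0,-0.008,0.7,-0.116,-0.76,0.01,0,0,-0.0095,0.7,-0.126,-0.84,0,0,0,-0.0102,0.7]'

```text
t: 10.18
tcp_pos: [364.3, -302.7, 339.9]
ee_rot: [2.397, 2.029, 0.001]
contact_force: [0.8, 0.2, -0.2]
finger_gap: 25.3
grasp_force: 0.0
```

```bash
python3 - <<'E'
from h import *
np.set_printoptions(precision=1,suppress=True)
avg('scene',3); avg('top',3)
p,d=load('scene')
cv2.imwrite('pics/s4.png',cv2.resize(p[150:290,175:375,::-1],(800,560),interpolation=cv2.INTER_CUBIC))
for n,b in(('scene',(185,190,250,240)),('top',(190,195,238,256))):
  p,d=load(n)
  for c,st,uv,dd in blobs(n,'red',b,8):
    g=dd>0;P=cloud(n,uv[g],dd[g]);P=P[(P[:,2]>34)&(P[:,2]<60)]
    if len(P)>5:print(n,c,st,np.median(P,0),'min',P.min(0),'max',P.max(0),cv2.minAreaRect(P[:,:2].astype(np.float32)))
E
```

```text
scene [205.7 213.7] [197 206  19  18 143] [425.  111.4  45. ] min [417.7  84.8  34.3] max [433.2 145.7  51. ] ((425.9171142578125, 115.35792541503906), (61.08229446411133, 11.578251838684082), 83.96473693847656)
top [212. 238.] [202 236  21   5  43] [425.9 123.4  48. ] min [419.2  87.1  39.4] max [433.7 148.   53.3] ((426.62347412109375, 117.80899047851562), (61.16343307495117, 7.38273286819458), 82.16197967529297)
```

View pics/s4.png

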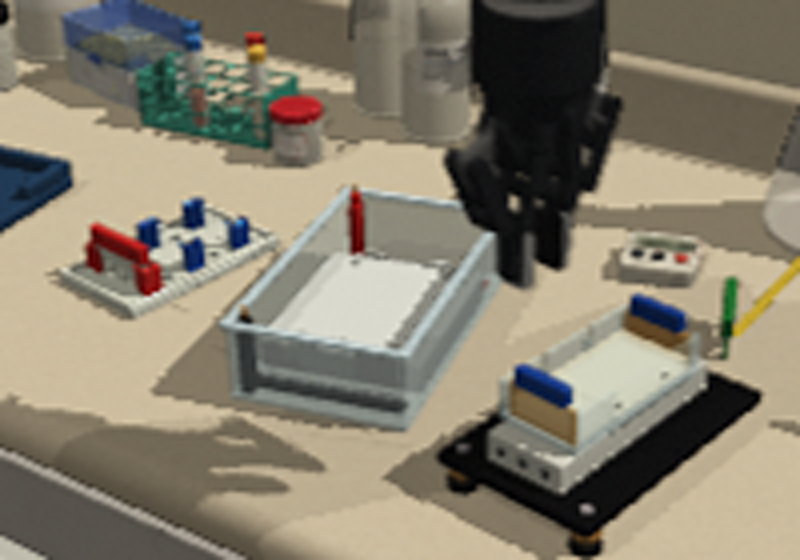

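The comb is home (bar top at z 48, px 92–160, 225–290). Now the near gate (bar at px 543,385).

To row units: -91 mm / 500 = -0.182, -87 mm / 500 = -0.174.

apply_moves --targets '[-0.001,-0.023,-0.03,0,0,0,0.7,-0.001,-0.023,-0.07,0,0,0,0.7,-0.001,-0.023,-0.11,0,0,0,0.7,-0.001,-0.023,-0.14,0,0,0,0.7,-0.001,-0.023,-0.16,0,0,0,0.7,-0.001,-0.023,-0.174,0,0,0,0.7,-0.001,-0.023,-0.182,0,0,0,0.7,-0.001,-0.023,-0.182,0,0,0,0.7]'

```text
t: 11.48
tcp_pos: [364.6, -312.0, 247.7]
ee_rot: [2.396, 2.032, 0.0]
contact_force: [0.4, -0.6, 0.9]
finger_gap: 25.8
grasp_force: 0.0
```

apply_moves --targets '[0,0,0,0,0,0,0.85,0,0,0,0,0,0,1,0,0,0,0,0,0,1,0,0,0,0,0,0,1,0,0,0,0,0,0,1]'

```text
t: 12.1
tcp_pos: [364.7, -312.0, 248.1]
ee_rot: [2.396, 2.032, 0.0]
contact_force: [-1.0, 1.4, 6.6]
finger_gap: 9.0
grasp_force: 31.3
```

To row units: 90 mm / 500 = 0.18, 65 mm / 500 = 0.13.

apply_moves --targets '[0,0,0.004,0,0,0,1,0,0,0.012,0,0,0,1,0,0,0.024,0,0,0,1,0,0,0.04,0,0,0,1,0,0,0.06,0,0,0,1,0,0,0.09,0,0,0,1,0,0,0.13,0,0,0,1,0,0,0.18,0,0,0,1]'

```text
t: 13.1
tcp_pos: [364.5, -311.8, 339.0]
ee_rot: [-2.396, -2.032, -0.0]
contact_force: [-0.5, -0.8, -0.3]
finger_gap: 9.1
grasp_force: 30.3
```

```bash
python3 - <<'E'
from h import *
np.set_printoptions(precision=1,suppress=True)
avg('scene',4)
p,d=load('scene')
for c,st,uv,dd in blobs('scene','blue',(240,150,375,290),8):
    g=dd>0;P=cloud('scene',uv[g],dd[g]); P=P[np.linalg.norm(P-np.median(P,0),axis=1)<40]
    print(c,st,np.median(P,0),'min',P.min(0),'max',P.max(0))
# tray walls still in place?
V,U=np.mgrid[205:295,270:375]; uv=np.c_[U.ravel(),V.ravel()]; dd=d[uv[:,1],uv[:,0]]; g=dd>0; P=cloud('scene',uv[g],dd[g])
q=P[(P[:,2]>77)&(P[:,2]<86)&(P[:,0]>310)&(P[:,0]<540)&(P[:,1]>-420)&(P[:,1]<-240)]; print(cv2.minAreaRect(q[:,:2].astype(np.float32)))
E
```

```text
[316.1 214.8] [314 212   5   7  27] [ 360.3 -329.7  185.7] min [ 357.2 -331.6  177.3] max [ 366.6 -321.4  190.4]
[339.1 228. ] [333 224  13   9  66] [ 478.7 -334.4   93.3] min [ 473.7 -350.9   84.5] max [ 485.9 -313.2   98.2]
((425.2193298339844, -309.4126281738281), (88.07243347167969, 131.19000244140625), 81.20167541503906)
```

To row units: 377 mm / 500 = 0.754, 335 mm / 500 = 0.67, 0.032 rad / 3.1416 = 0.0102.

apply_moves --targets '[0.02,0.05,0,0,0,0.0013,1,0.054,0.14,0,0,0,0.0025,1,0.096,0.246,0,0,0,0.0038,1,0.138,0.354,0,0,0,0.0051,1,0.18,0.462,0,0,0,0.0064,1,0.222,0.57,0,0,0,0.0076,1,0.262,0.67,0,0,0,0.0089,1,0.294,0.754,0,0,0,0.0102,1]'

```text
t: 14.3
tcp_pos: [511.8, 67.1, 337.2]
ee_rot: [-2.361, -2.071, 0.001]
contact_force: [0.3, -0.5, -0.3]
finger_gap: 9.4
grasp_force: 30.3
```

To row units: -90 mm / 500 = -0.18, -70 mm / 500 = -0.14.

apply_moves --targets '[0.022,0.056,-0.06,0,0,0,1,0.031,0.08,-0.14,0,0,0,1,0.031,0.08,-0.18,0,0,0,1,0.031,0.08,-0.18,0,0,0,1,0.031,0.08,-0.18,0,0,0,1]'

```text
t: 14.92
tcp_pos: [527.2, 105.0, 248.3]
ee_rot: [2.363, 2.07, 0.0]
contact_force: [-0.7, -0.6, 0.4]
finger_gap: 9.6
grasp_force: 30.3
```

```bash
python3 - <<'E'
from h import *
np.set_printoptions(precision=1,suppress=True)
avg('scene',4)
for c,st,uv,dd in blobs('scene','blue',(195,150,260,240),8):
    g=dd>0;P=cloud('scene',uv[g],dd[g]); P=P[np.linalg.norm(P-np.median(P,0),axis=1)<40]
    print(c,st,np.median(P,0),'min',P.min(0),'max',P.max(0))
print(get_obs()['tcp_pos'])
E
```

```text
[206.  153.1] [200 150  14   8  67] [765.  427.3  78.9] min [728.5 390.2  77.2] max [798.4 462.   80.8]
[229.6 187.2] [228 185   4   5  15] [524.6  87.6  94.1] min [519.5  85.1  86.3] max [542.6  98.6  98.4]
[222.9 203.1] [221 200   5   7  29] [528.8 129.5  22.3] min [523.6 126.2  11.8] max [538.1 137.   32.8]
[212.  207.9] [210 205   5   7  27] [484.6 137.1  23.4] min [474.  132.9   9.4] max [504.3 149.7  33.8]
[234.5 208.2] [233 205   4   7  24] [523.8  73.1  20.9] min [515.6  70.5  10. ] max [531.4  74.7  31.8]
[223.  213.5] [221 210   5   8  34] [472.6  79.6  22.2] min [464.9  77.1   9.7] max [481.5  83.   33.1]
[527.3 104.9 248.6]
```

To row units: -37 mm / 500 = -0.074, -34 mm / 500 = -0.068.

apply_moves --targets '[0,-0.0006,-0.02,0,0,0,1,0,-0.0006,-0.036,0,0,0,1,0,-0.0006,-0.044,0,0,0,1,0,-0.0006,-0.052,0,0,0,1,0,-0.0006,-0.06,0,0,0,1,0,-0.0006,-0.068,0,0,0,1,0,-0.0006,-0.074,0,0,0,1,0,-0.0006,-0.074,0,0,0,1]'

```text
t: 16.12
tcp_pos: [527.0, 104.8, 210.5]
ee_rot: [-2.363, -2.07, 0.0]
contact_force: [-0.6, 0.2, -0.9]
finger_gap: 9.6
grasp_force: 30.3
```

To row units: -12 mm / 500 = -0.024, -11 mm / 500 = -0.022.

apply_moves --targets '[0,0,-0.006,0,0,0,1,0,0,-0.012,0,0,0,1,0,0,-0.018,0,0,0,1,0,0,-0.022,0,0,0,1,0,0,-0.024,0,0,0,1,0,0,-0.024,0,0,0,1]'

```text
t: 16.88
tcp_pos: [527.4, 104.8, 199.9]
ee_rot: [2.363, 2.069, 0.001]
contact_force: [-6.4, -3.6, 26.5]
finger_gap: 10.0
grasp_force: 34.3
```

apply_moves --targets '[0,0,0.002,0,0,0,1,0,0,0.002,0,0,0,0.75,0,0,0.002,0,0,0,0.7,0,0,0.002,0,0,0,0.7,0,0,0.03,0,0,0,0.7,0,0,0.1,0,0,0,0.7,0,0,0.2,0,0,0,0.7,0,0,0.28,0,0,0,0.7]'

```text
t: 17.88
tcp_pos: [527.0, 104.9, 341.5]
ee_rot: [2.363, 2.07, 0.002]
contact_force: [0.3, 0.0, -1.7]
finger_gap: 25.3
grasp_force: 0.0
```

To row units: -430 mm / 500 = -0.86, -380 mm / 500 = -0.76, -0.032 rad / 3.1416 = -0.0102.

apply_moves --targets '[-0.008,-0.08,0,0,0,0,0.7,-0.02,-0.19,0,0,0,-0.0016,0.7,-0.03,-0.304,0,0,0,-0.0032,0.7,-0.042,-0.418,0,0,0,-0.0048,0.7,-0.054,-0.532,0,0,0,-0.0064,0.7,-0.066,-0.646,0,0,0,-0.008,0.7,-0.078,-0.76,0,0,0,-0.0095,0.7,-0.088,-0.86,0,0,0,-0.0102,0.7]'

```text
t: 18.88
tcp_pos: [482.4, -327.3, 339.8]
ee_rot: [2.396, 2.031, 0.001]
contact_force: [1.1, 0.5, 0.6]
finger_gap: 25.7
grasp_force: 0.0
```

To row units: -92 mm / 500 = -0.184, -87 mm / 500 = -0.174.

apply_moves --targets '[0,-0.012,-0.03,0,0,0,0.7,0,-0.012,-0.07,0,0,0,0.7,0,-0.012,-0.11,0,0,0,0.7,0,-0.012,-0.14,0,0,0,0.7,0,-0.012,-0.16,0,0,0,0.7,0,-0.012,-0.174,0,0,0,0.7,0,-0.012,-0.184,0,0,0,0.7,0,-0.012,-0.184,0,0,0,0.7]'

```text
t: 19.88
tcp_pos: [483.1, -331.2, 246.6]
ee_rot: [-2.396, -2.032, 0.0]
contact_force: [-0.0, -0.3, -0.3]
finger_gap: 25.8
grasp_force: 0.0
```

apply_moves --targets '[0,0,0,0,0,0,0.85,0,0,0,0,0,0,1,0,0,0,0,0,0,1,0,0,0,0,0,0,1,0,0,0,0,0,0,1]'

```text
t: 20.5
tcp_pos: [483.2, -331.3, 247.1]
ee_rot: [2.396, 2.032, 0.0]
contact_force: [-0.8, 1.0, 5.3]
finger_gap: 9.7
grasp_force: 31.2
```

To row units: 90 mm / 500 = 0.18, 65 mm / 500 = 0.13.

apply_moves --targets '[0,0,0.004,0,0,0,1,0,0,0.012,0,0,0,1,0,0,0.024,0,0,0,1,0,0,0.04,0,0,0,1,0,0,0.06,0,0,0,1,0,0,0.09,0,0,0,1,0,0,0.13,0,0,0,1,0,0,0.18,0,0,0,1]'

```text
t: 21.5
tcp_pos: [483.0, -331.2, 338.0]
ee_rot: [-2.396, -2.032, 0.0]
contact_force: [0.7, 0.5, -0.4]
finger_gap: 9.4
grasp_force: 30.4
```

To row units: 404 mm / 500 = 0.808, 358 mm / 500 = 0.716, 0.032 rad / 3.1416 = 0.0102.

apply_moves --targets '[0,0.05,0,0,0,0.0013,1,-0.002,0.144,0,0,0,0.0025,1,-0.004,0.256,0,0,0,0.0038,1,-0.006,0.372,0,0,0,0.0051,1,-0.006,0.488,0,0,0,0.0064,1,-0.008,0.604,0,0,0,0.0076,1,-0.01,0.716,0,0,0,0.0089,1,-0.01,0.808,0,0,0,0.0102,1]'

```text
t: 22.5
tcp_pos: [477.0, 75.6, 336.9]
ee_rot: [2.361, 2.072, 0.0]
contact_force: [0.4, -0.2, -0.4]
finger_gap: 9.8
grasp_force: 30.4
```

To row units: -90 mm / 500 = -0.18, -70 mm / 500 = -0.14.

apply_moves --targets '[0,0.056,-0.06,0,0,0,1,-0.001,0.078,-0.14,0,0,0,1,-0.001,0.078,-0.18,0,0,0,1,-0.001,0.078,-0.18,0,0,0,1,-0.001,0.078,-0.18,0,0,0,1]'

```text
t: 23.12
tcp_pos: [477.6, 112.1, 247.6]
ee_rot: [2.363, 2.07, 0.001]
contact_force: [-0.0, -0.6, -0.0]
finger_gap: 9.6
grasp_force: 30.3
```

```bash
python3 - <<'E'
from h import *
np.set_printoptions(precision=1,suppress=True)
avg('scene',4)
for c,st,uv,dd in blobs('scene','blue',(195,160,260,240),8):
    g=dd>0;P=cloud('scene',uv[g],dd[g]); P=P[np.linalg.norm(P-np.median(P,0),axis=1)<40]
    print(c,st,np.median(P,0),'min',P.min(0),'max',P.max(0))
print(get_obs()['tcp_pos'])
E
```

```text
[217.8 192.1] [216 190   5   5  16] [475.1  94.9  95.5] min [471.2  92.   86.3] max [492.5 104.7  98.8]
[227.7 199.9] [224 197   9   6  33] [523.3  98.8  45.8] min [518.3  84.4  38.6] max [527.9 120.2  51.7]
[211.9 207.9] [210 205   5   7  25] [484.5 136.   23.4] min [472.2 133.2  10.4] max [487.6 142.2  35. ]
[222. 205.] [221 204   3   3   9] [525.8 131.2  16.7] min [524.3 127.2  12.4] max [527.7 136.   21.4]
[234.5 208.2] [233 205   4   7  24] [524.3  72.8  21.2] min [514.2  69.9   9.5] max [530.   75.   31.8]
[223.1 213.4] [221 210   5   8  35] [472.4  79.3  22.1] min [464.3  77.2   8.9] max [482.3  82.8  34.2]
[477.8 111.7 247.6]
```

To row units: -37 mm / 500 = -0.074, -34 mm / 500 = -0.068.

apply_moves --targets '[0,-0.0014,-0.02,0,0,0,1,0,-0.0014,-0.036,0,0,0,1,0,-0.0014,-0.044,0,0,0,1,0,-0.0014,-0.052,0,0,0,1,0,-0.0014,-0.06,0,0,0,1,0,-0.0014,-0.068,0,0,0,1,0,-0.0014,-0.074,0,0,0,1,0,-0.0014,-0.074,0,0,0,1]'

```text
t: 24.32
tcp_pos: [477.5, 111.1, 209.5]
ee_rot: [-2.363, -2.07, 0.0]
contact_force: [-0.4, 0.5, -1.0]
finger_gap: 9.5
grasp_force: 30.3
```

To row units: -12 mm / 500 = -0.024, -11 mm / 500 = -0.022.

apply_moves --targets '[0,0,-0.006,0,0,0,1,0,0,-0.012,0,0,0,1,0,0,-0.018,0,0,0,1,0,0,-0.022,0,0,0,1,0,0,-0.024,0,0,0,1,0,0,-0.024,0,0,0,1]'

```text
t: 25.08
tcp_pos: [477.9, 111.2, 198.8]
ee_rot: [2.362, 2.069, 0.001]
contact_force: [-7.3, -3.0, 30.1]
finger_gap: 9.1
grasp_force: 34.8
```

To row units: 140 mm / 500 = 0.28, 100 mm / 500 = 0.2.

apply_moves --targets '[0,0,0.002,0,0,0,1,0,0,0.002,0,0,0,0.75,0,0,0.002,0,0,0,0.7,0,0,0.002,0,0,0,0.7,0,0,0.03,0,0,0,0.7,0,0,0.1,0,0,0,0.7,0,0,0.2,0,0,0,0.7,0,0,0.28,0,0,0,0.7]'

```text
t: 26.08
tcp_pos: [477.4, 111.3, 340.4]
ee_rot: [2.363, 2.07, 0.002]
contact_force: [0.3, -0.5, -0.6]
finger_gap: 25.6
grasp_force: 0.0
```

```bash
python3 - <<'E'
from h import *
np.set_printoptions(precision=2,suppress=True)
o=get_obs();print(o['joints'],o['tcp_pos'])
avg('scene',4); avg('top',4)
def reg(n,x0,y0,x1,y1):
    p,d=load(n)
    V,U=np.mgrid[y0:y1,x0:x1]; uv=np.c_[U.ravel(),V.ravel()]; dd=d[uv[:,1],uv[:,0]]; g=dd>0
    return uv[g],cloud(n,uv[g],dd[g])
for n,b in(('top',(315,200,368,270)),('scene',(270,205,375,295))):
  uv,P=reg(n,*b)
  for lo,hi in((77,86),(46,57),(62,71)):
    q=P[(P[:,2]>lo)&(P[:,2]<hi)&(P[:,0]>310)&(P[:,0]<540)&(P[:,1]>-420)&(P[:,1]<-220)]
    print(n,lo,len(q),cv2.minAreaRect(q[:,:2].astype(np.float32)),np.median(q[:,2]))
p,_=load('scene'); q,_=load('top')
a=cv2.resize(p[180:240,180:270],(540,360),interpolation=cv2.INTER_CUBIC)
b=cv2.resize(q[195:260,185:240],(250,360),interpolation=cv2.INTER_CUBIC)
cv2.imwrite('pics/s5.png',np.hstack([a,b])[:,:,::-1])
E
```

```text
[ 0.16  0.25 -0.59  2.05  0.18  0.89 -0.66] [477.41 111.27 340.38]
top 77 113 ((424.18743896484375, -319.7285461425781), (64.42655181884766, 129.14913940429688), 80.67081451416016) 82.64458288653236
top 46 209 ((426.8231506347656, -317.5569152832031), (60.49814224243164, 164.47947692871094), 81.93021392822266) 53.21944833547877
top 62 568 ((422.53277587890625, -317.77410888671875), (62.10743713378906, 126.47341918945312), 81.38976287841797) 66.6729366045538
scene 77 214 ((423.822509765625, -320.2256164550781), (65.74296569824219, 130.63302612304688), 80.58020782470703) 82.05206059041183
scene 46 264 ((425.7957763671875, -321.4339904785156), (64.2334976196289, 166.11917114257812), 79.83319091796875) 53.112682771411414
scene 62 540 ((424.64251708984375, -320.50811767578125), (65.32585906982422, 131.93017578125), 80.7221908569336) 67.39080662595376
```

View pics/s5.png

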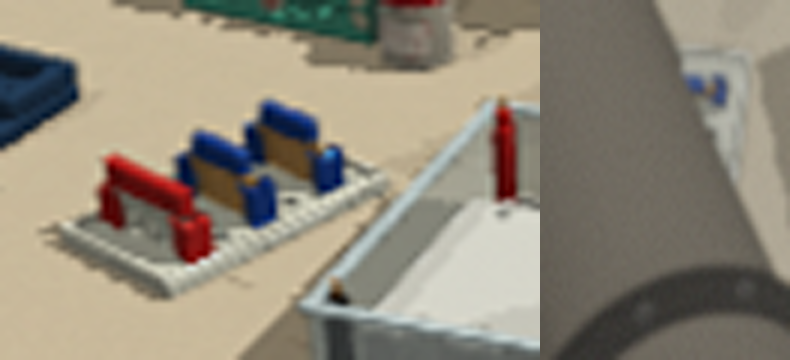

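All three pieces are home: the comb (bar at px 150,185) and both gates (px 222,155 and 288,120). The tray hasn't moved. Now to the tray, with the gripper turned 88° and fully open.

To row units: -400 mm / 500 = -0.8, -185 mm / 500 = -0.37, 1.32 rad / 3.1416 = 0.4202.

apply_moves --targets '[-0.006,-0.05,0,0,0,0.0477,0.5,-0.018,-0.15,0,0,0,0.0955,0.3,-0.032,-0.26,0,0,0,0.1496,0,-0.046,-0.37,0,0,0,0.2037,0,-0.06,-0.48,0,0,0,0.2578,0,-0.074,-0.59,0,0,0,0.3119,0,-0.086,-0.7,0,0,0,0.3661,0,-0.098,-0.8,0,0,0,0.4202,0]'

```text
t: 27.48
tcp_pos: [430.4, -275.6, 337.1]
ee_rot: [-0.704, -3.061, -0.001]
contact_force: [1.0, -0.0, 0.4]
finger_gap: 85.2
grasp_force: 0.0
```

To row units: -80 mm / 500 = -0.16, -60 mm / 500 = -0.12, 0.22 rad / 3.1416 = 0.07.

apply_moves --targets '[-0.006,-0.05,0,0,0,0.0477,0,-0.009,-0.062,-0.06,0,0,0.07,0,-0.009,-0.062,-0.12,0,0,0.07,0,-0.009,-0.062,-0.16,0,0,0.07,0,-0.009,-0.062,-0.16,0,0,0.07,0]'

```text
t: 28.1
tcp_pos: [425.9, -304.6, 255.9]
ee_rot: [-0.373, -3.116, -0.004]
contact_force: [-0.9, 0.4, 0.8]
finger_gap: 85.0
grasp_force: 0.0
```

```bash
python3 - <<'E'
from h import *
o=get_obs();print(np.round(o['joints'],2),o['tcp_pos']); r=R.from_rotvec(o['ee_rot']).as_matrix(); print(np.degrees(np.arctan2(r[1,1],r[0,1])),r[:,2])
p,d=cap('scene'); cv2.imwrite('pics/s6.png',cv2.resize(p[180:290,250:390,::-1],(764,600),interpolation=cv2.INTER_CUBIC))
E
```

```text
[ 0.94  0.42 -0.53  2.04  0.31  0.76  1.55] [ 425.8853888  -304.58636781  255.88959776]
76.36017846094947 [-0.00302266  0.00282537 -0.99999144]
```

View pics/s6.png

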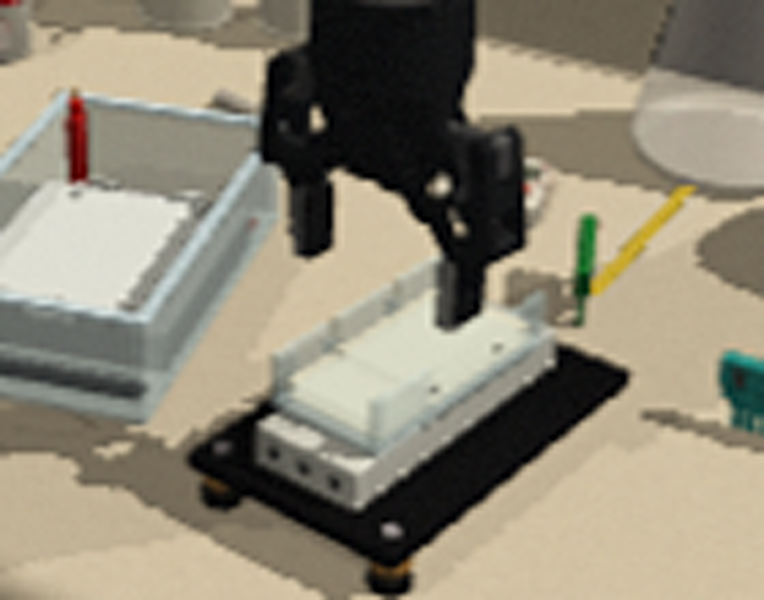

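The tool is still short of its target in y and yaw (fingers at px 310,230 and 465,300). I finish aligning while high.

To row units: -15.5 mm / 500 = -0.031, -8 mm / 500 = -0.016, 0.074 rad / 3.1416 = 0.0236.

apply_moves --targets '[-0.002,-0.016,0,0,0,0.0127,0,-0.004,-0.031,0,0,0,0.0236,0,-0.004,-0.031,0,0,0,0.0236,0,-0.004,-0.031,0,0,0,0.0236,0]'

```text
t: 28.65
tcp_pos: [424.5, -320.4, 258.2]
ee_rot: [0.259, 3.13, -0.0]
contact_force: [-0.2, -0.1, 0.1]
finger_gap: 85.4
grasp_force: 0.0
```

```bash
python3 - <<'E'
from h import *
o=get_obs();print(np.round(o['joints'],2),o['tcp_pos']); r=R.from_rotvec(o['ee_rot']).as_matrix(); print(np.degrees(np.arctan2(r[1,1],r[0,1])),r[:,2])
E
```

```text
[ 0.97  0.43 -0.54  2.02  0.32  0.77  1.65] [ 424.5450923  -320.38794249  258.24023889]
80.52911353404849 [ 4.77757945e-04 -2.82145049e-04 -9.99999846e-01]
```

To row units: -36 mm / 500 = -0.072, -29 mm / 500 = -0.058.

apply_moves --targets '[0,0,-0.02,0,0,0,0,0,0,-0.04,0,0,0,0,0,0,-0.058,0,0,0,0,0,0,-0.072,0,0,0,0,0,0,-0.072,0,0,0,0,0,0,-0.072,0,0,0,0]'

```text
t: 29.4
tcp_pos: [424.5, -320.6, 221.9]
ee_rot: [0.258, 3.131, -0.0]
contact_force: [-0.0, -0.3, -0.7]
finger_gap: 85.5
grasp_force: 0.0
```

apply_moves --targets '[0,0,0,0,0,0,0.1,0,0,0,0,0,0,0.15,0,0,0,0,0,0,0.2,0,0,0,0,0,0,0.25,0,0,0,0,0,0,0.3,0,0,0,0,0,0,0.4,0,0,0,0,0,0,0.4]' --newtons 30

```text
t: 30.28
tcp_pos: [424.4, -320.7, 222.0]
ee_rot: [0.259, 3.131, -0.0]
contact_force: [-1.7, -0.1, 5.4]
finger_gap: 63.6
grasp_force: 33.1
```

apply_moves --targets '[0,0,0.002,0,0,0,0.4,0,0,0.006,0,0,0,0.4,0,0,0.014,0,0,0,0.4,0,0,0.026,0,0,0,0.4,0,0,0.044,0,0,0,0.4,0,0,0.068,0,0,0,0.4,0,0,0.096,0,0,0,0.4,0,0,0.12,0,0,0,0.4]'

```text
t: 31.28
tcp_pos: [424.5, -320.7, 283.0]
ee_rot: [0.258, 3.13, -0.001]
contact_force: [0.5, -0.4, -0.8]
finger_gap: 63.3
grasp_force: 33.5
```

To row units: 10 mm / 500 = 0.02, 7 mm / 500 = 0.014.

apply_moves --targets '[0,0,0.014,0,0,0,0.4,0,0,0.02,0,0,0,0.4,0,0,0.02,0,0,0,0.4]'

```text
t: 31.65
tcp_pos: [424.3, -320.6, 291.7]
ee_rot: [-0.258, -3.131, 0.0]
contact_force: [0.2, -1.3, -1.2]
finger_gap: 64.1
grasp_force: 33.5
```

```bash
cat >> h.py <<'E'
def reg(n,x0,y0,x1,y1):
    p,d=load(n)
    V,U=np.mgrid[y0:y1,x0:x1]; uv=np.c_[U.ravel(),V.ravel()]; dd=d[uv[:,1],uv[:,0]]; g=dd>0
    return uv[g],cloud(n,uv[g],dd[g])
def rc(n,b,lo,hi,X):
    uv,P=reg(n,*b); q=P[(P[:,2]>lo)&(P[:,2]<hi)&(P[:,0]>X[0])&(P[:,0]<X[1])&(P[:,1]>X[2])&(P[:,1]<X[3])]
    if len(q)<5: print(n,lo,'few'); return
    print(n,lo,hi,len(q),[np.round(v,1) for v in cv2.minAreaRect(q[:,:2].astype(np.float32))],'z',np.round(np.median(q[:,2]),1))
E
python3 - <<'E'
from h import *
avg('scene',4); avg('top',4)
print(get_obs()['tcp_pos'])
X=(310,540,-420,-220)
for n,b in(('top',(305,180,378,290)),('scene',(240,150,385,300))):
    rc(n,b,46,57,X); rc(n,b,130,146,X); rc(n,b,146,157,X)
p,_=load('scene');cv2.imwrite('pics/s7.png',cv2.resize(p[150:290,240:390,::-1],(640,597),interpolation=cv2.INTER_CUBIC))
E
```

```text
[ 424.37373871 -320.55128781  291.57958033]
top 46 57 136 [array([ 428.3, -302.8]), array([ 33.5, 162.1]), np.float64(85.3)] z 52.6
top 130 146 99 [array([ 425.1, -290.1]), array([120.2,  33.3]), np.float64(0.4)] z 136.3
top 146 157 46 [array([ 430., -285.]), array([ 17.3, 125.6]), np.float64(80.3)] z 151.8
scene 46 57 895 [array([ 425.8, -320.5]), array([ 61.4, 164.5]), np.float64(82.0)] z 53.2
scene 130 146 628 [array([ 419.9, -319.9]), array([ 89.6, 128.4]), np.float64(86.8)] z 137.0
scene 146 157 207 [array([ 415.9, -320.5]), array([123.9,  89.9]), np.float64(2.9)] z 151.3
```

View pics/s7.png

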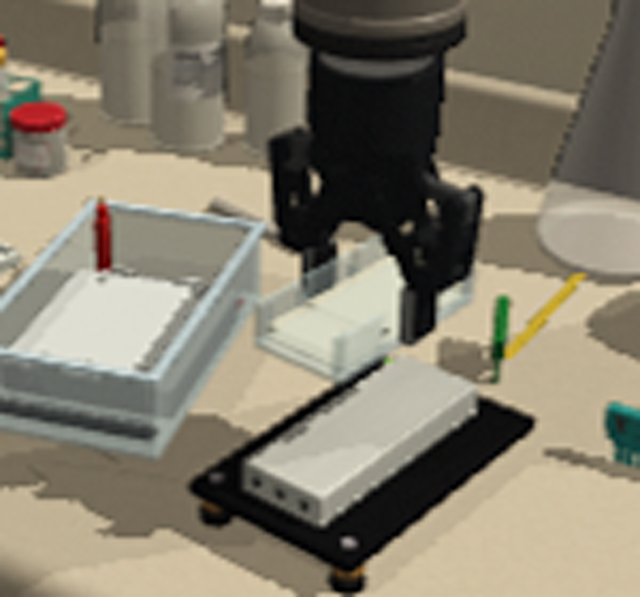

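The tray is lifted level (px 255–470, 255–375) and the block stays put at (425.8, −320.5), yaw −8°. Carry the tray to above the tank.

To row units: 221 mm / 500 = 0.442, 51.4 mm / 500 = 0.1028, 0.416 rad / 3.1416 = 0.1324.

apply_moves --targets '[0.004,0.02,0,0,0,0.0064,0.4,0.016,0.07,0,0,0,0.021,0.4,0.032,0.14,0,0,0,0.042,0.4,0.052,0.22,0,0,0,0.0668,0.4,0.07,0.3,0,0,0,0.0904,0.4,0.086,0.37,0,0,0,0.1114,0.4,0.098,0.42,0,0,0,0.1261,0.4,0.1028,0.442,0,0,0,0.1324,0.4]'

```text
t: 33.05
tcp_pos: [475.9, -96.9, 291.9]
ee_rot: [-0.402, 3.115, 0.0]
contact_force: [-0.8, -0.5, -1.1]
finger_gap: 63.3
grasp_force: 33.4
```

To row units: -46 mm / 500 = -0.092, -42 mm / 500 = -0.084.

apply_moves --targets '[0,0,-0.012,0,0,0,0.4,0,0,-0.036,0,0,0,0.4,0,0,-0.064,0,0,0,0.4,0,0,-0.084,0,0,0,0.4,0,0,-0.092,0,0,0,0.4,0,0,-0.092,0,0,0,0.4]'

```text
t: 33.8
tcp_pos: [475.7, -99.6, 245.5]
ee_rot: [0.394, -3.116, -0.0]
contact_force: [0.1, 0.5, -1.6]
finger_gap: 63.3
grasp_force: 33.5
```

```bash
python3 - <<'E'
from h import *
avg('scene',4); avg('top',4)
o=get_obs();print(o['tcp_pos']);r=R.from_rotvec(o['ee_rot']).as_matrix(); print(np.degrees(np.arctan2(r[1,1],r[0,1])),r[:,2])
X=(340,620,-220,10)
for n,b in(('top',(235,160,318,275)),('scene',(220,160,330,270))):
    rc(n,b,60,69,X); rc(n,b,84,96,X); rc(n,b,100,111,X);rc(n,b,84,111,X)
p,_=load('scene');cv2.imwrite('pics/s8.png',cv2.resize(p[150:270,215:335,::-1],(600,600),interpolation=cv2.INTER_CUBIC))
E
```

```text
[475.82522658 -99.66297932 245.94784971]
104.39890027231039 [ 3.69358540e-04 -1.97210174e-04 -9.99999912e-01]
top 60 69 151 [array([461.1, -41.7]), array([235.7,  25. ]), np.float64(14.8)] z 65.3
top 84 few
top 100 few
top 84 few
scene 60 69 376 [array([ 475.4, -100.1]), array([236.2, 142. ]), np.float64(14.1)] z 65.7
scene 84 96 385 [array([474.4, -98.2]), array([127.4,  93.8]), np.float64(13.9)] z 91.3
scene 100 111 144 [array([ 469.4, -100.3]), array([127.5,  88.7]), np.float64(2.1)] z 106.1
scene 84 111 574 [array([474.4, -98.8]), array([129.7,  92.8]), np.float64(12.0)] z 91.9
```

View pics/s8.png

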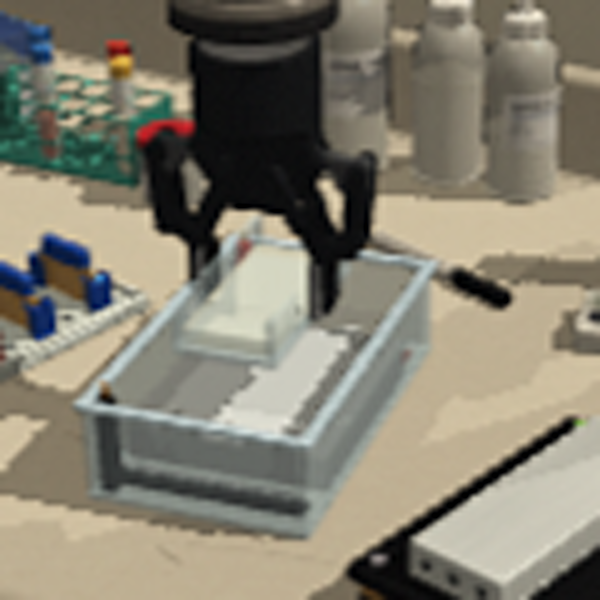

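The tray is over the tank with its wells toward the black electrode side (px 210,325), centred to about 1 mm. Lower it.

To row units: -43 mm / 500 = -0.086, -41 mm / 500 = -0.082.

apply_moves --targets '[0.0006,0,-0.012,0,0,0,0.4,0.0006,0,-0.03,0,0,0,0.4,0.0006,0,-0.05,0,0,0,0.4,0.0006,0,-0.066,0,0,0,0.4,0.0006,0,-0.076,0,0,0,0.4,0.0006,0,-0.082,0,0,0,0.4,0.0006,0,-0.086,0,0,0,0.4,0.0006,0,-0.086,0,0,0,0.4]'

```text
t: 35.2
tcp_pos: [476.1, -99.6, 202.8]
ee_rot: [-0.394, 3.117, -0.0]
contact_force: [-0.7, 0.7, -1.1]
finger_gap: 63.7
grasp_force: 33.5
```

To row units: -4.5 mm / 500 = -0.009, -4 mm / 500 = -0.008.

apply_moves --targets '[0,0,-0.002,0,0,0,0.4,0,0,-0.004,0,0,0,0.4,0,0,-0.006,0,0,0,0.4,0,0,-0.008,0,0,0,0.4,0,0,-0.009,0,0,0,0.4,0,0,-0.009,0,0,0,0.4]'

```text
t: 35.95
tcp_pos: [476.1, -99.6, 198.2]
ee_rot: [0.394, -3.117, -0.0]
contact_force: [0.5, -0.5, -1.7]
finger_gap: 63.5
grasp_force: 33.5
```

To row units: -1 mm / 500 = -0.002, -0.5 mm / 500 = -0.001.

apply_moves --targets '[0,0,-0.001,0,0,0,0.4,0,0,-0.002,0,0,0,0.4,0,0,-0.002,0,0,0,0.4]'

```text
t: 36.33
tcp_pos: [476.1, -99.5, 197.9]
ee_rot: [0.394, -3.117, 0.001]
contact_force: [-7.0, 0.8, 21.2]
finger_gap: 63.5
grasp_force: 36.1
```

Contact at 197.9, the height expected for flat on the platform. Release and back off.

To row units: 95 mm / 500 = 0.19, 60 mm / 500 = 0.12.

apply_moves --targets '[0,0,0.0012,0,0,0,0.4,0,0,0.0012,0,0,0,0.2,0,0,0.0012,0,0,0,0.1,0,0,0.0012,0,0,0,0.1,0,0,0.02,0,0,0,0.1,0,0,0.06,0,0,0,0.1,0,0,0.12,0,0,0,0.1,0,0,0.19,0,0,0,0.1]'

```text
t: 37.33
tcp_pos: [475.9, -99.4, 293.5]
ee_rot: [0.394, -3.116, -0.001]
contact_force: [-0.3, -0.1, 0.9]
finger_gap: 76.5
grasp_force: 0.0
```

To row units: -221 mm / 500 = -0.442, -205 mm / 500 = -0.41, -0.391 rad / 3.1416 = -0.1245.

apply_moves --targets '[-0.004,-0.05,0,0,0,-0.0159,0,-0.018,-0.12,0,0,0,-0.035,0,-0.036,-0.2,0,0,0,-0.0573,0,-0.056,-0.28,0,0,0,-0.0796,0,-0.076,-0.35,0,0,0,-0.0987,0,-0.092,-0.41,0,0,0,-0.1146,0,-0.1,-0.442,0,0,0,-0.1245,0,-0.1,-0.442,0,0,0,-0.1245,0]'

```text
t: 38.33
tcp_pos: [425.9, -321.2, 292.0]
ee_rot: [-0.221, -3.134, -0.001]
contact_force: [-0.4, 0.2, 0.1]
finger_gap: 85.8
grasp_force: 0.0
```

```bash
python3 - <<'E'
from h import *
avg('scene',4); avg('top',4)
o=get_obs();print(o['tcp_pos']);r=R.from_rotvec(o['ee_rot']).as_matrix(); print(np.degrees(np.arctan2(r[1,1],r[0,1])),r[:,2])
X=(340,620,-220,10)
for n,b in(('top',(235,160,318,275)),('scene',(220,160,330,270))):
    rc(n,b,60,69,X); rc(n,b,36,47,X); rc(n,b,53,59.5,(390,560,-145,-55))
X=(310,540,-420,-220)
for n,b in(('top',(305,180,378,290)),('scene',(240,150,385,300))): rc(n,b,46,57,X)
p,_=load('scene');cv2.imwrite('pics/s9.png',cv2.resize(p[150:270,215:335,::-1],(600,600),interpolation=cv2.INTER_CUBIC))
E
```

```text
[ 426.34509133 -320.07017884  292.31132716]
82.06005274166857 [ 5.40163600e-05  4.17070933e-05 -9.99999998e-01]
top 60 69 536 [array([476.1, -99. ]), array([236.3, 141.9]), np.float64(14.2)] z 65.1
top 36 47 586 [array([483.2, -99.6]), array([209.6, 123.8]), np.float64(14.3)] z 42.6
top 53 59.5 68 [array([476.6, -98.2]), array([128.2,  63.6]), np.float64(14.3)] z 58.0
scene 60 69 490 [array([475.3, -99.9]), array([238.5, 142.6]), np.float64(14.2)] z 65.6
scene 36 47 802 [array([ 474.5, -100.5]), array([231.3, 136. ]), np.float64(14.3)] z 43.0
scene 53 59.5 97 [array([475.5, -99.7]), array([128.8,  65.5]), np.float64(14.3)] z 57.7
top 46 57 292 [array([ 427.3, -306. ]), array([ 33.9, 163.4]), np.float64(82.6)] z 52.6
scene 46 57 898 [array([ 425.6, -320.4]), array([ 61.6, 164.9]), np.float64(82.4)] z 53.2
```

View pics/s9.png

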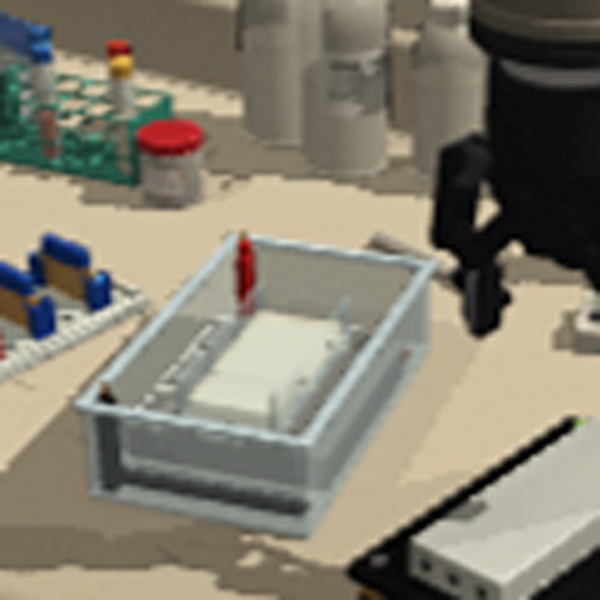

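The tray sits level between the lugs (centre (476, −99), walls top at z 58, yaw 14.3°), with its wells toward the black end (px 110,395). Now the block.

To row units: -90 mm / 500 = -0.18, -86 mm / 500 = -0.172.

apply_moves --targets '[-0.0006,0,-0.04,0,0,0,0,-0.0006,0,-0.09,0,0,0,0,-0.0006,0,-0.13,0,0,0,0,-0.0006,0,-0.156,0,0,0,0,-0.0006,0,-0.172,0,0,0,0,-0.0006,0,-0.18,0,0,0,0,-0.0006,0,-0.18,0,0,0,0]'

```text
t: 39.6
tcp_pos: [425.9, -320.6, 202.4]
ee_rot: [0.219, 3.134, -0.0]
contact_force: [-0.4, 0.8, 0.7]
finger_gap: 85.2
grasp_force: 0.0
```

apply_moves --targets '[0,0,0,0,0,0,0.1,0,0,0,0,0,0,0.15,0,0,0,0,0,0,0.2,0,0,0,0,0,0,0.25,0,0,0,0,0,0,0.3,0,0,0,0,0,0,0.45,0,0,0,0,0,0,0.45,0,0,0,0,0,0,0.45]' --newtons 70

```text
t: 40.6
tcp_pos: [425.8, -320.7, 202.8]
ee_rot: [-0.22, -3.134, 0.001]
contact_force: [-4.3, 1.5, 13.5]
finger_gap: 58.7
grasp_force: 74.2
```

To row units: 95 mm / 500 = 0.19, 72 mm / 500 = 0.144.

apply_moves --targets '[0,0,0.002,0,0,0,0.45,0,0,0.008,0,0,0,0.45,0,0,0.02,0,0,0,0.45,0,0,0.04,0,0,0,0.45,0,0,0.068,0,0,0,0.45,0,0,0.104,0,0,0,0.45,0,0,0.144,0,0,0,0.45,0,0,0.19,0,0,0,0.45]'

```text
t: 41.6
tcp_pos: [425.7, -320.5, 298.9]
ee_rot: [0.219, 3.134, -0.0]
contact_force: [1.3, -0.4, -5.6]
finger_gap: 58.0
grasp_force: 76.1
```

To row units: 235 mm / 500 = 0.47, 195 mm / 500 = 0.39, 0.17 rad / 3.1416 = 0.0541.

apply_moves --targets '[0,0,0.016,0,0,0,0.45,0,0.03,0.024,0,0,0,0.45,0.002,0.08,0.024,0,0,0.0064,0.45,0.004,0.15,0.024,0,0,0.0159,0.45,0.006,0.23,0.024,0,0,0.0255,0.45,0.008,0.31,0.024,0,0,0.035,0.45,0.01,0.39,0.024,0,0,0.0446,0.45,0.012,0.47,0.024,0,0,0.0541,0.45]'

```text
t: 42.6
tcp_pos: [430.8, -82.2, 308.9]
ee_rot: [0.054, -3.14, 0.0]
contact_force: [-0.7, 0.3, -5.0]
finger_gap: 58.1
grasp_force: 76.2
```

To row units: 320 mm / 500 = 0.64, 280 mm / 500 = 0.56, 0.09 rad / 3.1416 = 0.0286.

apply_moves --targets '[0.002,0.08,0,0,0,0.0032,0.45,0.004,0.16,0,0,0,0.0064,0.45,0.006,0.24,0,0,0,0.0095,0.45,0.008,0.32,0,0,0,0.0143,0.45,0.01,0.4,0,0,0,0.0175,0.45,0.012,0.48,0,0,0,0.0207,0.45,0.012,0.56,0,0,0,0.0255,0.45,0.014,0.64,0,0,0,0.0286,0.45]'

```text
t: 43.6
tcp_pos: [436.6, 237.0, 309.0]
ee_rot: [0.195, -3.135, 0.001]
contact_force: [0.6, 0.4, -5.6]
finger_gap: 58.1
grasp_force: 76.2
```

```bash
python3 - <<'E'
from h import *
o=get_obs();print(np.round(o['joints'],2),o['tcp_pos']);r=R.from_rotvec(o['ee_rot']).as_matrix(); print(np.degrees(np.arctan2(r[1,1],r[0,1])),r[:,2])
E
```

```text
[ 0.11  0.37 -0.87  2.05  0.37  0.88  0.73] [436.56292679 237.0341863  308.96687695]
97.10500137102095 [-6.04635349e-04 -3.91469990e-04 -9.99999741e-01]
```

To row units: 91 mm / 500 = 0.182, 82 mm / 500 = 0.164.

apply_moves --targets '[0,0.06,0,0,0,0,0.45,0.002,0.124,0,0,0,0,0.45,0.002,0.164,0,0,0,0,0.45,0.002,0.182,-0.02,0,0,0,0.45,0.002,0.182,-0.06,0,0,0,0.45,0.002,0.182,-0.1,0,0,0,0.45,0.002,0.182,-0.12,0,0,0,0.45,0.002,0.182,-0.12,0,0,0,0.45]'

```text
t: 44.6
tcp_pos: [439.7, 324.9, 248.3]
ee_rot: [0.188, -3.134, 0.001]
contact_force: [0.3, -0.1, -4.7]
finger_gap: 58.5
grasp_force: 76.4
```

```bash
python3 - <<'E'
from h import *
avg('scene',4); avg('top',4)
o=get_obs();print(o['tcp_pos']);r=R.from_rotvec(o['ee_rot']).as_matrix(); print(np.degrees(np.arctan2(r[1,1],r[0,1])),r[:,2])
X=(320,560,240,420)
rc('scene',(110,130,230,240),90,108,X);rc('top',(120,180,190,290),90,108,X);rc('top',(120,190,190,285),24,34,X)
p,_=load('scene');cv2.imwrite('pics/s10.png',cv2.resize(p[130:240,100:240,::-1],(764,600),interpolation=cv2.INTER_CUBIC))
E
```

```text
[439.90350435 325.3889221  249.64283589]
96.88520284088894 [ 6.40297741e-04  2.76912896e-04 -9.99999757e-01]
scene 90 108 384 [array([436.5, 324.3]), array([163.,  86.]), np.float64(16.2)] z 99.7
top 90 few
top 24 few
```

View pics/s10.png

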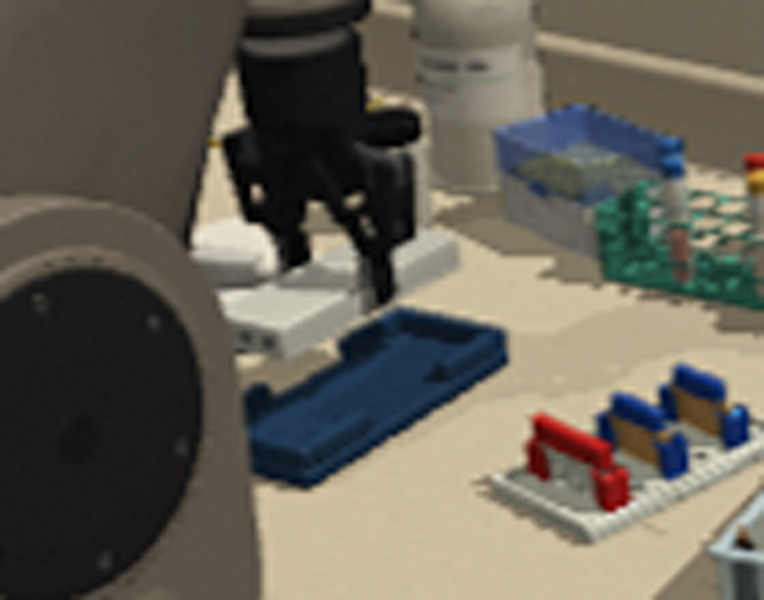

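The block is level above the cradle (px 225–460, 230–355), within about 1 mm of centre. Lower it.

To row units: -60 mm / 500 = -0.12, -58 mm / 500 = -0.116.

apply_moves --targets '[0,0,-0.02,0,0,0,0.45,0,0,-0.048,0,0,0,0.45,0,0,-0.076,0,0,0,0.45,0,0,-0.096,0,0,0,0.45,0,0,-0.108,0,0,0,0.45,0,0,-0.116,0,0,0,0.45,0,0,-0.12,0,0,0,0.45,0,0,-0.12,0,0,0,0.45]'

```text
t: 46.0
tcp_pos: [439.8, 325.4, 189.4]
ee_rot: [-0.189, 3.136, 0.0]
contact_force: [-0.1, 0.5, -4.6]
finger_gap: 58.7
grasp_force: 76.6
```

To row units: -2.5 mm / 500 = -0.005, -2 mm / 500 = -0.004.

apply_moves --targets '[0,0,-0.0014,0,0,0,0.45,0,0,-0.0028,0,0,0,0.45,0,0,-0.004,0,0,0,0.45,0,0,-0.005,0,0,0,0.45,0,0,-0.005,0,0,0,0.45]'

```text
t: 46.62
tcp_pos: [439.8, 325.4, 186.9]
ee_rot: [-0.189, 3.136, -0.0]
contact_force: [-0.6, -1.4, 0.0]
finger_gap: 58.7
grasp_force: 77.0
```

Contact is just starting at the expected height. A touch lower, then release and retreat.

To row units: 45 mm / 500 = 0.09, 15 mm / 500 = 0.03.

apply_moves --targets '[0,0,-0.001,0,0,0,0.45,0,0,-0.001,0,0,0,0.45,0,0,-0.0006,0,0,0,0.3,0,0,-0.0006,0,0,0,0.2,0,0,0,0,0,0,0.1,0,0,0,0,0,0,0.1,0,0,0.03,0,0,0,0.1,0,0,0.09,0,0,0,0.1]'

```text
t: 47.62
tcp_pos: [439.4, 325.4, 232.3]
ee_rot: [0.19, -3.134, 0.001]
contact_force: [0.5, -0.6, -0.2]
finger_gap: 76.8
grasp_force: 0.0
```

To row units: 210 mm / 500 = 0.42, 200 mm / 500 = 0.4.

apply_moves --targets '[0,0,0.1,0,0,0,0.1,0,0,0.2,0,0,0,0.1,0,0,0.3,0,0,0,0.1,0,0.12,0.4,0,0,0,0.1,0,0.22,0.42,0,0,0,0.1,0,0.32,0.42,0,0,0,0.1,0,0.32,0.42,0,0,0,0.1,0,0.32,0.42,0,0,0,0.1]'

```text
t: 48.62
tcp_pos: [439.5, 485.1, 442.1]
ee_rot: [0.19, -3.136, 0.0]
contact_force: [0.0, -1.1, -0.0]
finger_gap: 77.0
grasp_force: 0.0
```

```bash
python3 - <<'E'
from h import *
avg('scene',4); avg('top',4)
X=(320,560,240,420)
for n,b in(('scene',(110,130,230,240)),('top',(120,180,190,290))): rc(n,b,33.5,42,X);rc(n,b,24,32,X)
for n,b in(('top',(235,160,318,275)),('scene',(220,160,330,270))): rc(n,b,53,59.5,(390,560,-145,-55))
p,_=load('scene');q,_=load('top')
cv2.imwrite('pics/s11.png',np.hstack([cv2.resize(p[140:290,90:310],(440,300)),cv2.resize(q[180:280,120:240],(360,300))])[:,:,::-1])
print(get_obs()['t'])
E
```

```text
scene 33.5 42 378 [array([440.4, 324.7]), array([166.1,  61.2]), np.float64(6.9)] z 37.7
scene 24 32 230 [array([439., 325.]), array([196.3,  94.7]), np.float64(7.1)] z 29.2
top 33.5 42 163 [array([508. , 339.9]), array([46.1, 71.2]), np.float64(41.4)] z 36.6
top 24 32 157 [array([517.9, 336.7]), array([49.4, 97.7]), np.float64(17.4)] z 28.8
top 53 59.5 70 [array([475.7, -98.5]), array([129.1,  63.8]), np.float64(14.3)] z 58.1
scene 53 59.5 96 [array([475.7, -99.1]), array([130. ,  65.6]), np.float64(14.0)] z 57.1
49.025
```

View pics/s11.png

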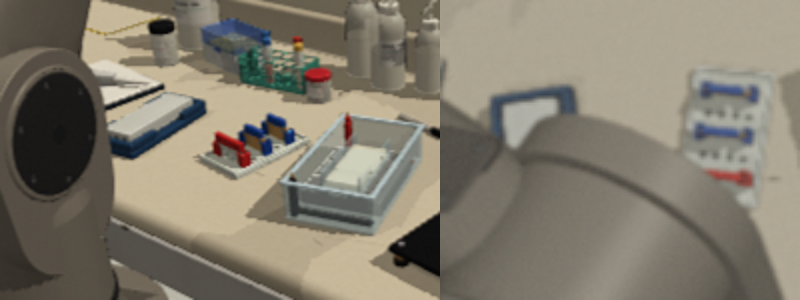

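The block lies flat in the cradle (top at z 37, centred). The comb and gates are home in the rack and the tray is in the tank, so I hand in.

```bash
python3 -c "
from plant import job
print(job.job_done())"
```

```text
the job is handed in; nothing more can be done
None
```

The job is handed in at about 49 s of the 128 s allowed: comb and both gates home in the rack, tray flat in the tank with its wells toward the black electrode, and cold block flat in its cradle, as confirmed by the final camera check.

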